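# Reload a jar labelling slide and feed the jars past the head

## Task

Pull the spent core off the labeller's upright spindle and put it in the scrap bin, then slip the new label roll down onto the spindle until it rests on the flange. Stand every closed jar upright and centred on the slide's round seats, from the leading seat back with no gap, and, once the roll is on, feed them past the label head one notch at a time, to the robot's left: pull the index knob up, slide the carriage on, let the knob spring fully home in every notch on the way so that each jar makes its stop in front of the head. Finish with the last jar locked in front of the head, all jars still upright on their seats, and leave everything else on the bench where it is.

Things in the scene. Friction and masses are not known exactly. Their poses are not given: they have to be found in the camera images.
- jar_a_mid (a point): Squat closed round screw jar with a steel lid, filled, about 0.2 kg, 56 mm across, 50 mm tall, standing on the bench; this point is its centre, half-way up (25 mm above its underside), z up its axis. There are two or three such jars at a start; an absent one reads None.
- jar_b_mid (a point): Squat closed round screw jar with a steel lid, filled, about 0.2 kg, 56 mm across, 50 mm tall, standing on the bench; this point is its centre, half-way up (25 mm above its underside), z up its axis. There are two or three such jars at a start; an absent one reads None.
- jar_c_mid (a point): Squat closed round screw jar with a steel lid, filled, about 0.2 kg, 56 mm across, 50 mm tall, standing on the bench; this point is its centre, half-way up (25 mm above its underside), z up its axis. There are two or three such jars at a start; an absent one reads None.
- roll_mid (a point): New label roll: white paper, 60 mm outside diameter, 46 mm tall, with a round bore of 27 mm right through, standing on end on the bench; this point is its centre, half-way up (23 mm above its lower end), z along its axis. About 0.12 kg.
- core_mid (a point): Spent roll core: bare cardboard tube, 33 mm outside, 27 mm bore, 46 mm tall, 30 g, at the start sitting on the spindle, on the flange; this point is its centre, half-way up, z along its axis.
- spindle_seat (a point): Upright steel spindle on the unwind deck behind the slide, 20 mm diameter, 60 mm tall, its top 10 mm tapering to 8 mm; this point is at its foot, on the 64 mm flange on which a roll rests. z up the spindle.
- bin_in (a point): Open grey scrap bin, 110 x 110 x 55 mm, walls 3 mm, fixed to the bench; this point is the centre of its inner floor, about 3 mm above the bench, x and y along its sides.
- head_place (a point): Labelling place: the point on the level of the carriage's top where a jar stands in front of the label head's square black tamp pad (pad face 80 mm beyond it in +x; label cabinet behind that from 135 mm, 185 mm tall). x points away from the robot at right angles to the slide, y along the slide in the feed direction (to the robot's left).
- seat1 (a point): Centre of jar seat 1 on the carriage's flat top, 40 mm above the bench, a flat black disc of 60 mm let in flush; moves with the carriage. The leading seat, nearest the head at the start, 80 mm short of it. x, y, z as for head_place. Seats are 80 mm apart along y.
- seat2 (a point): Centre of jar seat 2 on the carriage's flat top, 40 mm above the bench, a flat black disc of 60 mm let in flush; moves with the carriage. The middle seat, in line with the index knob. x, y, z as for head_place. Seats are 80 mm apart along y.
- seat3 (a point): Centre of jar seat 3 on the carriage's flat top, 40 mm above the bench, a flat black disc of 60 mm let in flush; moves with the carriage. The trailing seat. x, y, z as for head_place. Seats are 80 mm apart along y.
- knob_mid (a point): Black round knob of the spring index plunger, on the front flange of the carriage, 95 mm to the robot's side (-x) of seat 2; 26 mm diameter, 24 mm tall, upright; this point is its centre, 36 mm above the carriage's top, and moves with the knob. Clear space of about 10 mm below the knob, round a 18 mm steel collar 14 mm high.
- carriage (a joint): Carriage position along the slide in m: 0 at the start, growing in the feed direction (+y of head_place). The index bar has four holes, at 0, 0.080, 0.160 and 0.240; at 0.080 seat 1 stands at head_place, at 0.160 seat 2, at 0.240 seat 3. End stops 3 mm outside the first and last. The carriage drags with about 2 N when it is unlocked; a hole gives about 1 mm of play.
- plunger (a joint): How far the knob is pulled up, in m: 0 is fully home (pin 9 mm deep in a hole, carriage locked), 0.009 is the pin resting on top of the bar between holes, 0.012 is the upper stop. Any value above 0.009 frees the carriage. The spring pulls down with 6 N at home and 12 N at the stop; released between holes the pin rides on the bar and drops in when the carriage is pushed over a hole.
- screwdriver: Screwdriver lying on the bench, 190 mm long; a bystander to be left alone. Origin at its underside (tools: on their axis).
- wrench: Open-ended wrench lying on the bench, 160 mm long; a bystander to be left alone. Origin at its underside (tools: on their axis).
- tin: Squat closed tin, 72 mm across, 45 mm tall; a bystander to be left alone. Origin at its underside (tools: on their axis).
- wire_spool: Flanged spool of copper wire standing on the bench, 56 mm across, 34 mm tall; a bystander to be left alone. Origin at its underside (tools: on their axis).
- tub: Open white plastic cup without a lid, 66 mm across the mouth, 50 mm tall; a bystander to be left alone. Origin at its underside (tools: on their axis).
- pin_case: Small closed clear case with a yellow foot, 115 x 75 x 28 mm; a bystander to be left alone. Origin at its underside (tools: on their axis).
- oil_can: Blue spray can with a white nozzle, 52 mm across, 148 mm tall; a bystander to be left alone. Origin at its underside (tools: on their axis).
Things that resemble listed ones, but are neither listed nor needed, are in the scene too. Leave any turquoise or yellow look-alike of the part that bears jar_a_mid alone.

How it is judged (in metres and radians):
On the way, in this order (a step that is already met when the one before it is completed fails the run):
1. the new roll sits on the spindle, down on the flange (horizontal distance between roll_mid and spindle_seat below 0.008 m and z of roll_mid in the frame of spindle_seat between 0.019 and 0.027 m and angle between roll_mid's own z axis and vertical below 0.1 rad), for 0.2 s.
2. a jar stands on seat 1 and the carriage is locked in the second hole, so that it is in front of the head (((horizontal distance between jar_a_mid and seat1 below 0.012 m and z of jar_a_mid in the frame of seat1 between 0.02 and 0.03 m and angle between jar_a_mid's own z axis and vertical below 0.1 rad) or (horizontal distance between jar_b_mid and seat1 below 0.012 m and z of jar_b_mid in the frame of seat1 between 0.02 and 0.03 m and angle between jar_b_mid's own z axis and vertical below 0.1 rad) or (horizontal distance between jar_c_mid and seat1 below 0.012 m and z of jar_c_mid in the frame of seat1 between 0.02 and 0.03 m and angle between jar_c_mid's own z axis and vertical below 0.1 rad)) and value of joint carriage between 0.076 and 0.084 m and value of joint plunger below 0.003 m), for 0.2 s.
3. a jar stands on seat 2 and the carriage is locked in the third hole, so that it is in front of the head (((horizontal distance between jar_a_mid and seat2 below 0.012 m and z of jar_a_mid in the frame of seat2 between 0.02 and 0.03 m and angle between jar_a_mid's own z axis and vertical below 0.1 rad) or (horizontal distance between jar_b_mid and seat2 below 0.012 m and z of jar_b_mid in the frame of seat2 between 0.02 and 0.03 m and angle between jar_b_mid's own z axis and vertical below 0.1 rad) or (horizontal distance between jar_c_mid and seat2 below 0.012 m and z of jar_c_mid in the frame of seat2 between 0.02 and 0.03 m and angle between jar_c_mid's own z axis and vertical below 0.1 rad)) and value of joint carriage between 0.156 and 0.164 m and value of joint plunger below 0.003 m), for 0.2 s.
At the end, for the whole second after the job is handed in: Core in the bin; roll down on the flange (4 mm), 8 mm from the axis; each jar upright (6 deg), 12 mm from a seat centre, seats filled from 1 on; knob home (3 mm), carriage within 4 mm of the hole that puts the last jar at the head (0.160 for two jars, 0.240 for three) (all of step 1 and x of core_mid in the frame of bin_in between -0.053 and 0.053 m and y of core_mid in the frame of bin_in between -0.053 and 0.053 m and z of core_mid in the frame of bin_in below 0.05 m and ((horizontal distance between jar_a_mid and seat1 below 0.012 m and z of jar_a_mid in the frame of seat1 between 0.02 and 0.03 m and angle between jar_a_mid's own z axis and vertical below 0.1 rad) or (horizontal distance between jar_a_mid and seat2 below 0.012 m and z of jar_a_mid in the frame of seat2 between 0.02 and 0.03 m and angle between jar_a_mid's own z axis and vertical below 0.1 rad) or (horizontal distance between jar_a_mid and seat3 below 0.012 m and z of jar_a_mid in the frame of seat3 between 0.02 and 0.03 m and angle between jar_a_mid's own z axis and vertical below 0.1 rad)) and ((horizontal distance between jar_b_mid and seat1 below 0.012 m and z of jar_b_mid in the frame of seat1 between 0.02 and 0.03 m and angle between jar_b_mid's own z axis and vertical below 0.1 rad) or (horizontal distance between jar_b_mid and seat2 below 0.012 m and z of jar_b_mid in the frame of seat2 between 0.02 and 0.03 m and angle between jar_b_mid's own z axis and vertical below 0.1 rad) or (horizontal distance between jar_b_mid and seat3 below 0.012 m and z of jar_b_mid in the frame of seat3 between 0.02 and 0.03 m and angle between jar_b_mid's own z axis and vertical below 0.1 rad)) and ((horizontal distance between jar_c_mid and seat1 below 0.012 m and z of jar_c_mid in the frame of seat1 between 0.02 and 0.03 m and angle between jar_c_mid's own z axis and vertical below 0.1 rad) or (horizontal distance between jar_c_mid and seat2 below 0.012 m and z of jar_c_mid in the frame of seat2 between 0.02 and 0.03 m and angle between jar_c_mid's own z axis and vertical below 0.1 rad) or (horizontal distance between jar_c_mid and seat3 below 0.012 m and z of jar_c_mid in the frame of seat3 between 0.02 and 0.03 m and angle between jar_c_mid's own z axis and vertical below 0.1 rad)) and ((horizontal distance between jar_a_mid and seat1 below 0.012 m and z of jar_a_mid in the frame of seat1 between 0.02 and 0.03 m and angle between jar_a_mid's own z axis and vertical below 0.1 rad) or (horizontal distance between jar_b_mid and seat1 below 0.012 m and z of jar_b_mid in the frame of seat1 between 0.02 and 0.03 m and angle between jar_b_mid's own z axis and vertical below 0.1 rad) or (horizontal distance between jar_c_mid and seat1 below 0.012 m and z of jar_c_mid in the frame of seat1 between 0.02 and 0.03 m and angle between jar_c_mid's own z axis and vertical below 0.1 rad)) and ((horizontal distance between jar_a_mid and seat2 below 0.012 m and z of jar_a_mid in the frame of seat2 between 0.02 and 0.03 m and angle between jar_a_mid's own z axis and vertical below 0.1 rad) or (horizontal distance between jar_b_mid and seat2 below 0.012 m and z of jar_b_mid in the frame of seat2 between 0.02 and 0.03 m and angle between jar_b_mid's own z axis and vertical below 0.1 rad) or (horizontal distance between jar_c_mid and seat2 below 0.012 m and z of jar_c_mid in the frame of seat2 between 0.02 and 0.03 m and angle between jar_c_mid's own z axis and vertical below 0.1 rad)) and ((value of joint carriage between 0.236 and 0.244 m and value of joint plunger below 0.003 m and horizontal distance between any of jar_a_mid, jar_b_mid, jar_c_mid and seat3 below 0.02 m) or (value of joint carriage between 0.156 and 0.164 m and value of joint plunger below 0.003 m and not (horizontal distance between any of jar_a_mid, jar_b_mid, jar_c_mid and seat3 below 0.02 m))) and velocity of joint carriage below 0.01 m/s); the robot touches nothing.
It fails at once if a bystander (screwdriver, wrench, tin, wire spool, cup, small case or spray can) is moved over 40 mm (distance of any of screwdriver, wrench, tin, wire_spool, tub, pin_case, oil_can from where it was at the start of the episode above 0.04 m).
Of jar_a, jar_b, jar_c only 2 to 3 are there at a start; the rules pass over those that are not, and their reading is None.
At some moment in a run one of jar_a, jar_b, jar_c, roll may be knocked a few centimetres aside while the robot is not near it.
Once in a run the grip may slacken for a moment while it holds something.
It also fails if it takes over 208 s, if anything falls off the work surface, if the arm or the gripper's body presses on something with over 40 N, if the wrist force passes 120 N, or if a joint passes its speed limit or range.

## Robot

A 7-joint arm with a two-finger parallel gripper is mounted at the origin on the work surface. World frame = base frame: x ahead of the robot, y to its left, z up, the work surface at z = 0. Lengths are in mm, angles in rad, forces in N, time in s.
With the tool pointing down it reaches from about 400 to 875 mm from the base axis. Payload 4.4 kg.
Tool frame: the origin (TCP) lies at the very end of the fingers, on their centre line; the grasp point (between the pads) lies 19 mm behind it; z points along the fingers, y is the line along which they close (so a half turn about z gives the same grasp; the last joint's range is limited). The gripper opens to 85 mm and grips with 20 to 120 N. Pads are 22 mm wide; open, the fingers measure 114 mm over their backs; the gripper's body (76 mm by 85 mm) begins 54 mm behind the grasp point. The pads swing forward as they close: fully open they stand 13 mm farther back than shut.
Start: joints at [-1.195, 0.628, 0.038, 1.517, -0.027, 0.996, -0.02], TCP at [277.897, 587.615, 192.713] pointing down, gripper open.
Joint ranges: [-3.06, 3.06], [-0.37, 2.12], [-1.25, 1.32], [0.18, 2.47], [-1.1, 4.24], [0.23, 1.98], [-2.94, 2.94]. Speed limits (rad/s): [2.57, 2.57, 3.14, 3.14, 3.14, 3.14, 3.14].

## Interface

Orientations are given as [roll, pitch, yaw] about the fixed x, y, z axes, in that order (R = Rz(yaw) Ry(pitch) Rx(roll)).
In Python, from cell import sensors, get_image, camera_params, order gives the robot as it stands.
- The arm moves only by the shell command python3 -m inch 'ROWS' [OPENING]. ROWS is JSON, a list that holds one entry, the list of rows, each a list of 4 numbers: the shift along the tool's x, y, z in cm, then the turn about the tool's z in degrees. A call has 1 to 8 rows; each row is the pose to reach, as a shift and turn from the pose commanded when the call began, along the tool's axes at that moment; what a row does not reach only later rows make up. A row lasts 1/12 s, in which the tool goes at most 41.7 mm and 7.16 degrees, less where a joint would pass 70% of its speed; a pose out of reach is approached as far as the arm can. A call with a gripper value outside its range is refused whole. OPENING is the finger opening in cm, from 0 to 8.54, set as the call begins (- or left out, the last holds). The fingers move at their own pace and stop on an object; the grip force is fixed at half the most. Time passes only in rows, so rows that repeat a pose let the fingers close. It gives the time, the measured TCP pose, the force, the opening and the grip force at its end, in the units of the state.
- sensors.read_state(): the state, without advancing time (a new reading comes with each control period).
- get_image(name): name is "scene" or "top"; returns the picture (384x512x3 uint8, blue, green, red); there is no depth.
- camera_params(name): a dict with "mtx" (3x3 intrinsics, pixels), "D" ([k1, k2, p1, p2, k3] as OpenCV has them; the pictures are not rectified), "rvec" (rotation vector, rad) and "tvec" (3), from world to camera coordinates, as OpenCV has them. Camera axes: x right, y down, z forward; pixel columns grow to the right and rows downward; lengths in mm; the calibration is good to about 2 mm. A picture is of the moment at which its call begins. camera_params takes no time and is no camera call.
- order.finish_job(): hands the job in; it is judged then, once.
The state is a dict: "clock": time; "qpos": joint angles; "qd": joint speeds; "tau": joint torques, N m; "eef_pos": TCP position; "tool_rot": TCP orientation; "force": force on the tool from outside, world axes, zero at the start; "torque": the same for the moment, N m; "width": finger opening in mm; "gripper_force": force on a finger pad.
Only numpy, scipy, OpenCV 4.12 (cv2) and the standard library are available. Lean on these libraries where they do the work, as an engineer would, in place of code of your own. Each camera call takes 0.05 s, during which the arm holds its last target. There are 200 camera calls.

## Working session

There is one attempt and no reset: what is moved stays moved. The work goes in short steps, Python scripts to look and compute and a shell command to move; the robot and the scene stay as the last step left them, time stands still between calls to the robot, and variables do not carry over. Pictures are saved under pics/ and viewed, at most 14 in all, crops included, and the job is handed in when it is done.

```bash
mkdir -p pics; ls
python3 - <<'E'
from cell import sensors,get_image,camera_params
import cv2
for n in("scene","top"):
    cv2.imwrite(f"pics/{n}0.png",cv2.resize(get_image(n),(800,600),interpolation=cv2.INTER_CUBIC)); p=camera_params(n);print(n,p)
s=sensors.read_state();print({k:s[k] for k in("clock","eef_pos","tool_rot","width","force")})
E
```

```text
pics
scene {'mtx': array([[478.18933787,   0.        , 257.5423344 ],
       [  0.        , 478.18933787, 190.68349129],
       [  0.        ,   0.        ,   1.        ]]), 'D': array([-0.17974347,  0.        ,  0.        ,  0.        ,  0.        ]), 'rvec': array([ 1.72298883,  1.82145394, -0.76206624]), 'tvec': array([  17.8305436 , -303.45731193, 1859.8079046 ])}
top {'mtx': array([[449.23319814,   0.        , 261.26422533],
       [  0.        , 449.23319814, 194.53765685],
       [  0.        ,   0.        ,   1.        ]]), 'D': array([-0.05460768,  0.        ,  0.        ,  0.        ,  0.        ]), 'rvec': array([ 2.14432936, -2.13683469,  0.19118515]), 'tvec': array([   3.41242992,  479.24942148, 1337.80773243])}
{'clock': 0.1, 'eef_pos': array([277.61986109, 587.03285431, 191.87253898]), 'tool_rot': array([-3.13985659e+00, -2.12478991e-05,  2.69973264e+00]), 'width': 85.6576710226952, 'force': array([-0.03330986,  0.08095678, -0.08080434])}
```

View pics/scene0.png

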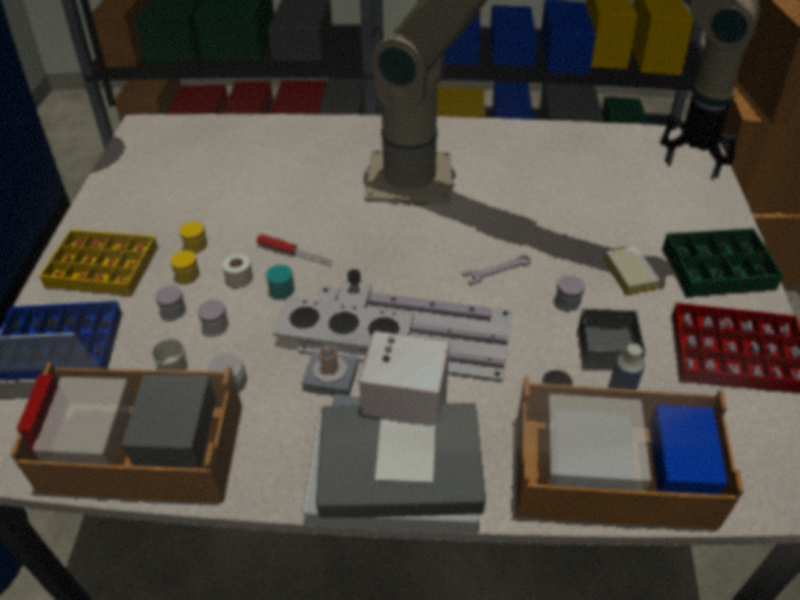

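View pics/top0.png

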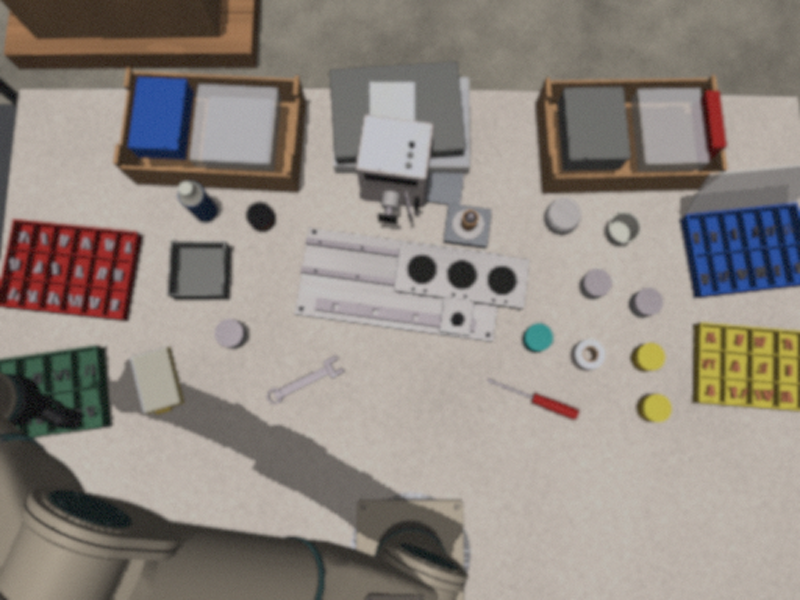

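The top view (800 px frame) shows three grey steel-lid jars at (597,283), (648,302) and (231,333). The roll is at (589,354), the core on the spindle at (470,220), the bin at (200,270), and the seats at (422,268), (462,275) and (502,280). The knob is at (457,319). Look-alikes are the turquoise one at (538,337) and the yellow ones at (651,357) and (656,407). The tin is at (563,216) and the cup at (622,228). The grey-lidded 56 mm ones fit the description, so I'll enlarge to confirm.

```bash
cat > h.py <<'E'
import cv2,numpy as np
from cell import sensors,get_image,camera_params
from scipy.spatial.transform import Rotation as Ro
def w(n,u,v,z):
    """native pixel -> world at height z (mm)"""
    p=camera_params(n);K,D=p["mtx"],p["D"];R=cv2.Rodrigues(p["rvec"])[0];t=p["tvec"]
    a=cv2.undistortPoints(np.array([[[u,v]]],float),K,D)[0,0]
    d=R.T@np.array([a[0],a[1],1]);c=-R.T@t
    return c+d*(z-c[2])/d[2]
def px(n,P):
    p=camera_params(n);return cv2.projectPoints(np.array([P],float),p["rvec"],p["tvec"],p["mtx"],p["D"])[0][0,0]
def crop(n,x,y,ww,hh,s,name):
    im=get_image(n)[y:y+hh,x:x+ww]
    im=cv2.convertScaleAbs(cv2.resize(im,None,fx=s,fy=s,interpolation=cv2.INTER_CUBIC),alpha=1.3,beta=10)
    for i in range(0,ww,20): cv2.putText(im,str(x+i),(i*s,10),0,.35,(0,0,255));cv2.line(im,(i*s,12),(i*s,18),(0,0,255))
    for i in range(20,hh,20): cv2.putText(im,str(y+i),(0,i*s),0,.35,(0,0,255));cv2.line(im,(24,i*s),(30,i*s),(0,0,255))
    cv2.imwrite(f"pics/{name}.png",im)
def go(x,y,z=None,yaw=None):
    """print shift in tool axes cm, turn deg to TCP target (mm, deg of yaw)"""
    s=sensors.read_state();R=Ro.from_euler("xyz",s["tool_rot"])
    e=s["eef_pos"];d=R.inv().apply(np.array([x,y,e[2] if z is None else z])-e)/10
    yw=np.degrees(s["tool_rot"][2]);print("clock",s["clock"],"eef",e.round(1),"yaw",yw.round(2),"w",round(s["width"],1),"shift cm",d.round(2), "turn", None if yaw is None else round(-((yaw-yw+90)%180-90),1))
E
python3 -c "
from h import *
crop('top',185,120,245,160,3,'c1')"
```

```text
(no output)
```

View pics/c1.png

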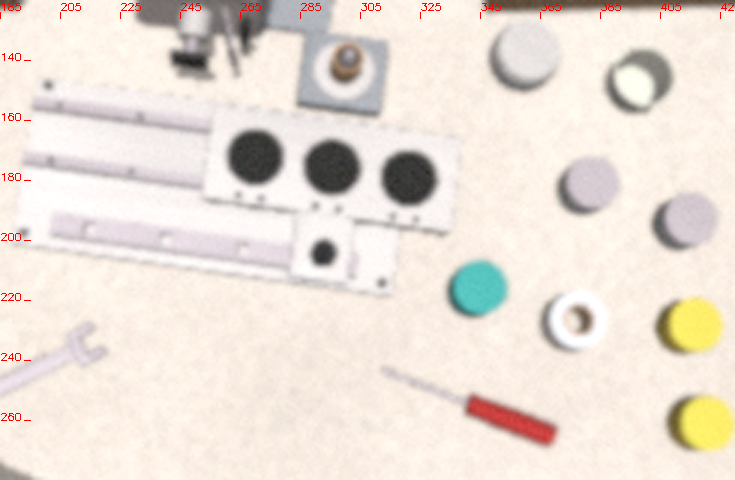

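The crop confirms the picks: grey-lid jars at native (382,181) and (415,193), and a white roll ring at (377,227). The seats are black discs at (270,172), (296,175) and (321,179), and the knob is at (293,204). I'll refine these with centroids and convert to world coordinates.

```bash
python3 - <<'E'
from h import *
im=get_image("top"); g=cv2.cvtColor(im,cv2.COLOR_BGR2GRAY).astype(float)
hsv=cv2.cvtColor(im,cv2.COLOR_BGR2HSV)
def dark(u,v,r,th=70):
    u0,v0=int(u),int(v);p=g[v0-r:v0+r+1,u0-r:u0+r+1];m=p<th;ys,xs=np.nonzero(m);return xs.mean()+u0-r,ys.mean()+v0-r,m.sum()
S=[]
for n,(u,v) in {"s1":(270.3,172),"s2":(295.7,175.3),"s3":(321.3,179.3)}.items():
    a=dark(u,v,11);P=w("top",a[0],a[1],40);S.append(P);print(n,np.round(a,1),P.round(1))
S=np.array(S);d=S[0]-S[2];print("pitch",np.linalg.norm(S[0]-S[1]),np.linalg.norm(S[1]-S[2]),"feed yaw",np.degrees(np.arctan2(d[1],d[0])))
a=dark(292.7,204,6);print("knob",np.round(a,1),w("top",a[0],a[1],88).round(1))
c=(S.mean(0));f=d/np.linalg.norm(d);nx=np.array([f[1],-f[0],0]);print("knob pred",c-95*nx,"head",S[0]+80*f)
for n,(u,v,z) in {"jA":(382.3,181.3,50),"jB":(415,193,50),"jC":(147.8,213.1,50),"roll":(377.3,226.7,46),"coretop":(301,138,80),"flange":(299.7,143.3,10),"bin":(128,172.8,55),"tin":(360,137.5,45)}.items(): print(n,w("top",u,v,z).round(1))
k=lambda P:px("scene",P)*1.5625
print("scene px seat2",k(S[1]))
for z in(0,5,10,20,30): print(z,w("top",299.7,143.3,z).round(1), w("scene",330/1.5625,372/1.5625,z).round(1))
E
python3 -c "
from h import *
crop('scene',90,160,160,100,5,'s1'); crop('top',60,110,130,120,5,'t1')"
```

```text
s1 [269.6 171.8 221. ] [550.5 -20.6  40. ]
s2 [295.2 175.3 222. ] [540.  -99.6  40. ]
s3 [320.8 179.  221. ] [ 528.8 -179.    40. ]
pitch 79.62435076018579 80.20351945535742 feed yaw 82.1910545603633
knob [292.4 203.9  37. ] [443.4 -86.4  88. ]
knob pred [445.65816021 -86.82197142  40.        ] head [561.38410231  58.61979346  40.        ]
jA [ 520.6 -367.7   50. ]
jB [ 484.5 -468.1   50. ]
jC [419.1 348.2  50. ]
roll [ 380.7 -347.6   46. ]
coretop [ 647.7 -115.1   80. ]
flange [ 651.1 -117.9   10. ]
bin [542.3 413.3  55. ]
tin [ 661.5 -304.6   45. ]
scene px seat2 [343.80020523 322.29460393]
0 [ 654. -119.    0.] [ 633.4 -118.1    0. ]
5 [ 652.6 -118.4    5. ] [ 637.5 -117.2    5. ]
10 [ 651.1 -117.9   10. ] [ 641.5 -116.3   10. ]
20 [ 648.2 -116.9   20. ] [ 649.5 -114.5   20. ]
30 [ 645.4 -115.9   30. ] [ 657.6 -112.6   30. ]
```

View pics/s1.png

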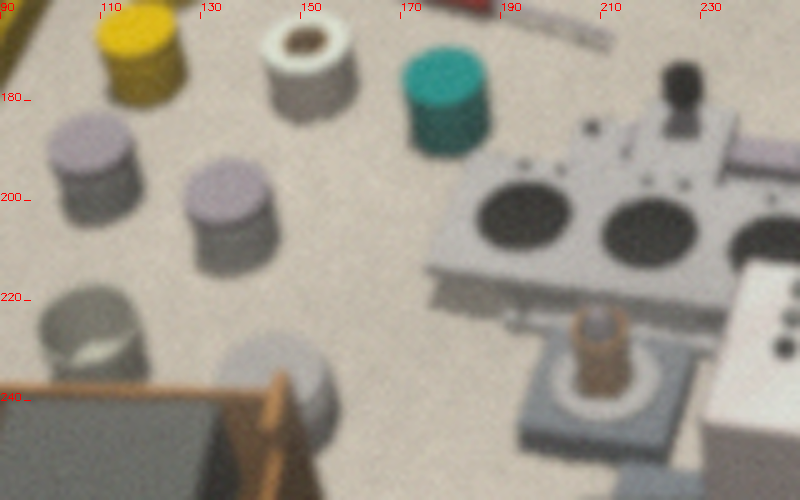

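View pics/t1.png

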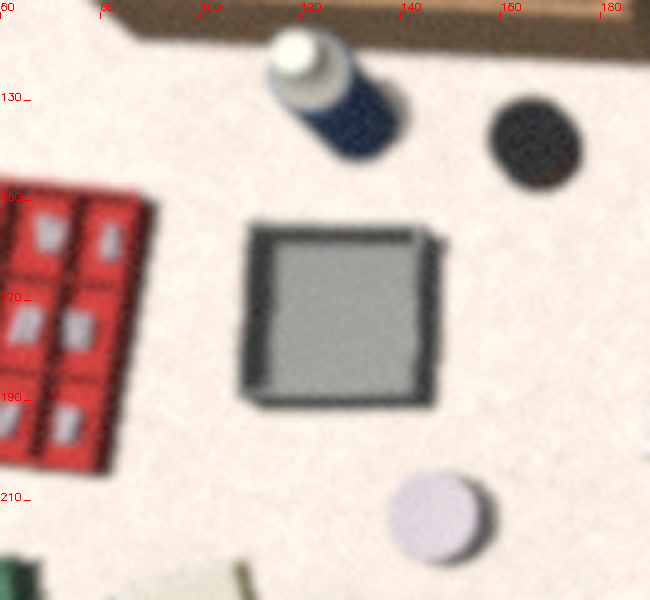

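The scene crop shows the core on the spindle with its top rim at native (210.2,223.6) and the white flange at (211,235.6). The jars and roll stand upright. The top crop shows the bin centred at (128.8,172.8) and the third grey-lid jar at (146.6,213.4).

Run:
```python
from h import *
def tri(a,b):
    from scipy.optimize import least_squares
    r=least_squares(lambda P:np.r_[px("scene",P)-a,px("top",P)-b],[600,-100,40]);print(r.x.round(1),r.fun.round(2))
tri((211,235.6),(299.7,143.3))   # flange
tri((210.2,223.6),(301,138))     # core top
tri((151,168),(377.3,226.7))     # roll top
tri((135.8,198),(382.3,181.3));tri((108.2,188.6),(415,193))
tri((226.3,175.5),(292.4,203.9)) # knob top
for z in (20,25,30,70): print(z,w("top",299.7,143.3,z).round(1),w("top",301,138,z).round(1))
print(w("top",146.6,213.4,50),w("top",128.8,172.8,55))
go(440,300,150,90)
```

```text
[ 646.1 -115.5   27.2] [-0.21 -0.01 -0.23  0.02]
[ 647.  -113.6   82. ] [-0.38 -0.02 -0.41  0.04]
[ 381.2 -349.4   42.5] [ 0.28  0.04  0.25 -0.04]
[ 521.8 -368.9   43.4] [-0.22 -0.04 -0.21  0.04]
[ 485.5 -470.    43.9] [-0.1  -0.02 -0.1   0.02]
[444.8 -87.5  79.7] [ 0.2   0.01  0.19 -0.02]
20 [ 648.2 -116.9   20. ] [ 665.8 -121.3   20. ]
25 [ 646.8 -116.4   25. ] [ 664.3 -120.8   25. ]
30 [ 645.4 -115.9   30. ] [ 662.8 -120.3   30. ]
70 [ 633.9 -111.9   70. ] [ 650.7 -116.1   70. ]
[418.11916885 351.77926877  50.        ] [542.2856734  410.86686301  55.        ]
clock 0.3 eef [277.8 587.4 192.4] yaw 154.69 w 85.2 shift cm [-26.95 -19.05   4.25] turn 64.7
```

Run:
```python
from h import *
go(418,352,120,82.2)
for P in [(703,-107,45),(703,-107,90),(589,-123,45),(646,-58,45),(695,40,185),(695,40,0)]: print(P,px("top",P)*1.5625)
```

```text
clock 0.3 eef [277.8 587.4 192.4] yaw 154.69 w 85.2 shift cm [-22.74 -15.28   7.25] turn 72.5
(703, -107, 45) [464.2034188 194.162998 ]
(703, -107, 90) [466.3022811  186.81435042]
(589, -123, 45) [472.92264122 249.27898119]
(646, -58, 45) [440.04819771 221.32531298]
(695, 40, 185) [390.27189945 173.22743241]
(695, 40, 0) [391.38088142 204.29985975]
```

```bash
python3 -m inch '[[[-11,-8,0,36],[-22.74,-15.28,3,57],[-22.74,-15.28,3,57],[-22.74,-15.28,3,57],[-22.74,-15.28,3,57],[-22.74,-15.28,3,57],[-22.74,-15.28,3,57],[-22.74,-15.28,3,57]]]' 8.5; python3 -c "
from h import *
go(418,352,120,82.2)"
```

```text
clock: 0.97
eef_pos: [422.2, 344.5, 162.6]
tool_rot: [3.14, 0.004, 1.688]
force: [0.1, -0.5, 0.7]
width: 84.8
gripper_force: 0.0
clock 0.9667 eef [422.2 344.5 162.6] yaw 96.73 w 84.8 shift cm [ 0.81 -0.33  4.26] turn 14.5
```

```bash
python3 -m inch '[[[0,0,2,7],[0,0,4,14.5],[0,0,4,14.5],[0,0,4,14.5],[0,0,4,14.5],[0,0,4,14.5]]]'; python3 -c "
from h import *
go(418,352,14,82.2)
P=[418,352,95];print(px('top',P)*1.5625)
crop('top',100,170,100,75,5,'j1')"
```

```text
clock: 1.47
eef_pos: [418.8, 352.9, 123.8]
tool_rot: [3.14, -0.002, 1.454]
force: [0.1, 0.6, -0.8]
width: 85.0
gripper_force: 0.0
clock 1.4667 eef [418.8 352.9 123.8] yaw 83.32 w 85.0 shift cm [-0.12 -0.08 10.98] turn 1.1
[223.21271778 330.52712984]
```

View pics/j1.png

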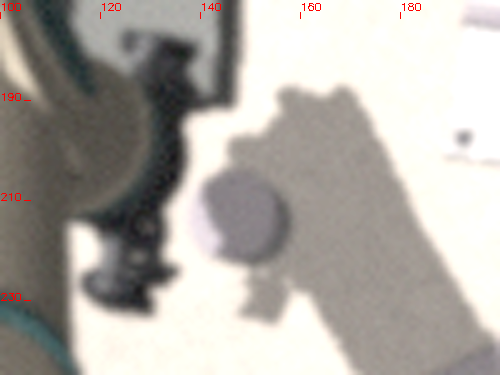

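Run:
```python
from h import *
for z in (50,124,150,200,250,300): print(z,px('top',[418.8,352.9,z]).round(1),px('scene',[418.8,352.9,z]).round(1))
crop('scene',320,100,120,110,5,'j2')
```

```text
50 [146.2 213.2] [365.4 181.4]
124 [140.1 210. ] [368.9 164.2]
150 [137.7 208.7] [370.2 157.8]
200 [132.9 206.3] [372.7 145.2]
250 [127.8 203.6] [375.3 132. ]
300 [122.1 200.6] [378.  118.1]
```

View pics/j2.png

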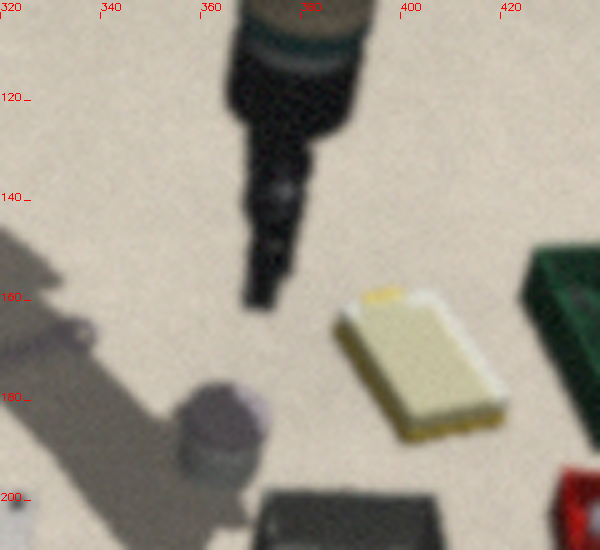

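The pose is consistent: gripper over the jar (top of jar C at scene (364.6,182), predicted (365.4,181.4)). Descend and grip.

```bash
python3 -m inch '[[[-0.1,-0.1,3.5,1.1],[-0.1,-0.1,7,1.1],[-0.1,-0.1,10.5,1.1],[-0.1,-0.1,10.8,1.1],[-0.1,-0.1,10.8,1.1],[-0.1,-0.1,10.8,1.1]]]'; python3 -m inch '[[[0,0,0,0],[0,0,0,0],[0,0,0,0],[0,0,0,0],[0,0,0,0],[0,0,0,0],[0,0,0,0],[0,0,0,0]]]' 4.5; python3 -m inch '[[[0,0,0,0],[0,0,-3,0],[0,0,-6,0],[0,0,-9,0],[0,0,-9,0],[0,0,-9,0]]]'; python3 -c "
from h import *
go(550.5,-20.6,110,82.2);go(550.5,-20.6,56)"
```

```text
clock: 2.07
eef_pos: [418.1, 351.9, 16.1]
tool_rot: [3.14, -0.001, 1.433]
force: [-0.3, 0.0, 0.4]
width: 84.7
gripper_force: 0.0
clock: 2.73
eef_pos: [417.0, 351.4, 14.7]
tool_rot: [-3.142, -0.0, 1.433]
force: [-0.2, -0.4, -0.1]
width: 45.1
gripper_force: 0.0
clock: 3.23
eef_pos: [418.0, 352.3, 106.2]
tool_rot: [3.139, -0.003, 1.433]
force: [0.5, -0.4, -1.1]
width: 44.8
gripper_force: 0.0
clock 3.2333 eef [418.  352.3 106.2] yaw 82.1 w 44.8 shift cm [-35.11  18.25  -0.44] turn -0.1
clock 3.2333 eef [418.  352.3 106.2] yaw 82.1 w 44.8 shift cm [-35.13  18.24   4.96] turn None
```

The fingers closed to 45 mm on nothing, so I'll look.

```bash
python3 -c "
from h import *
a=cv2.resize(get_image('top')[140:260,60:220],None,fx=4,fy=4,interpolation=cv2.INTER_CUBIC)[:, :400+240]
b=cv2.resize(get_image('scene')[130:230,310:410],None,fx=4,fy=4,interpolation=cv2.INTER_CUBIC)
im=np.zeros((480,800,3),np.uint8);im[:480,:400]=a[:,160:560];im[:400,400:800]=b
cv2.imwrite('pics/j3.png',im)"
```

```text
(no output)
```

View pics/j3.png

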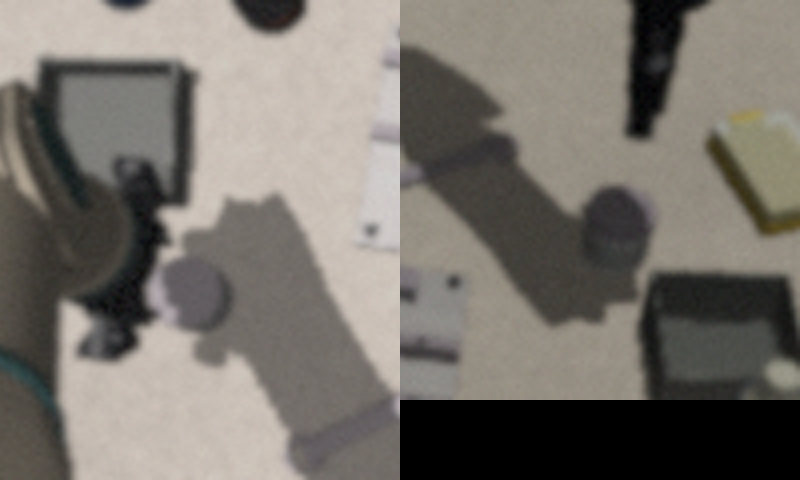

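Run:
```python
from h import *
e=sensors.read_state()["eef_pos"];print(e)
print("front finger tip pred",px('scene',e+[22,0,0]).round(1),px('scene',e+[-22,0,0]).round(1))
for x,z in((22,20),(0,20),(0,30),(0,0)): print(x,z,px('scene',e+[x,0,z]).round(1))
print("jar now",w("top",147.5,213.2,50).round(1),px('scene',[418,352,50]).round(1),px('scene',[418,352,0]).round(1),px('scene',[424,349,50]).round(1))
im=get_image('scene')[130:180,350:400];g=cv2.cvtColor(im,cv2.COLOR_BGR2GRAY);print((g<45).astype(int).sum(1), g.min(1))
```

```text
[416.33975122 351.12459699 104.13805138]
front finger tip pred [368.  173.2] [366.6 163.6]
22 20 [369.  168.4]
0 20 [368.3 163.6]
0 30 [368.7 161.2]
0 0 [367.3 168.4]
jar now [418.7 349.1  50. ] [365.1 181.2] [362.9 192.2] [364.4 182.5]
[18 15 13 11 11 12 12 12 12 11 10 11 10 10 10  6  5  8  9  9  9  9  9  8
  8  7  7  7  6  5  4  4  5  3  0  0  0  0  0  0  0  0  0  0  0  0  0  0
  0  0] [ 6  2  3  5  7  5  6  7 10  4  7  2  8  6  9  8 11  9 11  9  8  5  8  6
  8  7  8  8  8  8  9  5 10 29 65 60 52 50 48 47 51 52 51 48 51 50 49 53
 51 47]
```

The image shows the fingertips about 40 mm higher than the reported TCP, and the fingers closed above the jar. I'll descend open, in small steps and watching the force, to find the real height.

```bash
python3 -m inch '[[[0,0,0,0],[0,0,0,0],[0,0,3,0],[0,0,6,0],[0,0,9,0],[0,0,10,0],[0,0,10.5,0],[0,0,10.5,0]]]' 8.5; python3 -m inch '[[[0,0,0.3,0],[0,0,0.6,0],[0,0,1,0],[0,0,1,0]]]' ; python3 -c "
from h import *
e=sensors.read_state();print(e['force'],e['eef_pos'])
get_image
im=get_image('scene')[130:215,340:400];cv2.imwrite('pics/j4.png',cv2.resize(im,None,fx=6,fy=6,interpolation=cv2.INTER_CUBIC))"
```

```text
clock: 4.05
eef_pos: [416.7, 350.8, -1.1]
tool_rot: [-3.14, 0.001, 1.432]
force: [-0.0, -0.5, 0.7]
width: 84.8
gripper_force: 0.0
clock: 4.38
eef_pos: [417.1, 351.7, -10.1]
tool_rot: [3.141, -0.001, 1.433]
force: [0.6, -0.3, 0.4]
width: 85.2
gripper_force: 0.0
[ 0.60141104 -0.26686934  0.43826685] [417.12074291 351.66530714 -10.05752686]
```

View pics/j4.png

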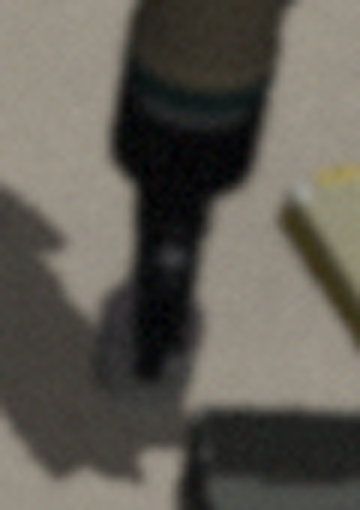

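The near finger's tip is at native (364.5,193), beside the jar, still about 25–37 mm above the bench while the reading says -10. So the pose reading is about 35–40 mm low in z. Go lower with care, then close.

```bash
python3 -m inch '[[[0,0,0.3,0],[0,0,0.6,0],[0,0,1,0],[0,0,1,0]]]'; python3 -m inch '[[[0,0,0,0],[0,0,0,0],[0,0,0,0],[0,0,0,0],[0,0,0,0],[0,0,0,0],[0,0,0,0]]]' 4.5;  python3 -m inch '[[[0,0,-0.5,0],[0,0,-1,0],[0,0,-1,0],[0,0,-1,0]]]'
```

```text
clock: 4.77
eef_pos: [416.5, 351.1, -21.0]
tool_rot: [-3.141, 0.001, 1.433]
force: [0.4, -0.1, 0.4]
width: 85.2
gripper_force: 0.0
clock: 5.35
eef_pos: [418.0, 351.5, -19.7]
tool_rot: [3.14, -0.001, 1.432]
force: [0.3, -0.6, 6.1]
width: 54.7
gripper_force: 63.2
clock: 5.68
eef_pos: [416.7, 351.6, -10.2]
tool_rot: [-3.141, -0.0, 1.433]
force: [0.9, -0.7, -2.1]
width: 54.2
gripper_force: 63.6
```

```bash
python3 -m inch '[[[0,0,-3,0],[0,0,-6,0],[-2,1,-9,0],[-5.5,3,-9,0],[-9,5,-9,0],[-12.5,7,-9,0],[-16,9,-9,0],[-19.5,10.5,-9,0]]]'; python3 -m inch '[[[-4,2,0,0],[-8,4,0,0],[-12,6,0,0],[-15.6,7.75,0,0],[-15.6,7.75,0,0],[-15.6,7.75,0,0],[-15.6,7.75,0,0]]]'; python3 -c "
from h import *
go(550.5,-20.6,21,82.2)"
```

```text
clock: 6.35
eef_pos: [495.2, 141.9, 79.7]
tool_rot: [3.141, -0.0, 1.433]
force: [1.2, 0.9, -2.1]
width: 54.8
gripper_force: 46.2
clock: 6.93
eef_pos: [548.8, -22.0, 79.3]
tool_rot: [-3.14, -0.0, 1.431]
force: [0.4, 0.2, -2.1]
width: 54.9
gripper_force: 65.7
clock 6.9333 eef [548.8 -22.   79.3] yaw 81.97 w 54.9 shift cm [0.16 0.16 5.83] turn -0.2
```

```bash
python3 -m inch '[[[0.15,0.15,2.5,0],[0.15,0.15,5,0],[0.15,0.15,5.4,0],[0.15,0.15,5.4,0],[0.15,0.15,5.4,0],[0.15,0.15,5.4,0]]]'; python3 -m inch '[[[0,0,0.2,0],[0,0,0.2,0],[0,0,0.2,0]]]';python3 -m inch '[[[0,0,0.2,0],[0,0,0.2,0],[0,0,0.2,0]]]'
```

```text
clock: 7.43
eef_pos: [552.0, -19.6, 26.8]
tool_rot: [3.14, -0.0, 1.434]
force: [0.3, 0.3, -2.4]
width: 54.3
gripper_force: 66.1
clock: 7.68
eef_pos: [551.5, -20.0, 24.3]
tool_rot: [3.141, -0.0, 1.433]
force: [0.8, 0.7, -3.1]
width: 54.4
gripper_force: 66.1
clock: 7.93
eef_pos: [551.0, -20.2, 21.7]
tool_rot: [-3.141, -0.0, 1.433]
force: [-1.6, 0.0, -2.3]
width: 54.5
gripper_force: 66.1
```

```bash
for i in 1 2; do python3 -m inch '[[[0,0,0.15,0],[0,0,0.15,0],[0,0,0.15,0]]]' | grep -E "eef|force:"; done
```

```text
eef_pos: [551.3, -20.2, 20.4]
force: [0.5, 0.3, 1.0]
gripper_force: 66.4
eef_pos: [551.3, -20.1, 20.3]
force: [-4.1, 0.2, 14.3]
gripper_force: 68.2
```

```bash
python3 -m inch '[[[0,0,-0.1,0],[0,0,-0.1,0],[0,0,-0.1,0],[0,0,-2,0],[0,0,-4.5,0],[0,0,-7,0],[0,0,-7,0],[0,0,-7,0]]]' 7.2; python3 -c "
from h import *
go(646,-115,90,82.2)"
```

```text
clock: 9.1
eef_pos: [552.3, -20.1, 89.7]
tool_rot: [3.139, -0.0, 1.433]
force: [-0.3, 0.2, -0.6]
width: 72.0
gripper_force: 0.0
clock 9.1 eef [552.3 -20.1  89.7] yaw 82.09 w 72.0 shift cm [-8.11 10.59 -0.  ] turn -0.1
```

```bash
python3 -m inch '[[[-2.7,3.5,0,0],[-5.4,7,0,0],[-8.1,10.6,0,0],[-8.1,10.6,0,0],[-8.1,10.6,0,0],[-8.1,10.6,3,0],[-8.1,10.6,6,0],[-8.1,10.6,6,0]]]' 7; python3 -m inch '[[[0,0,0,0],[0,0,0,0]]]'; python3 -c "
from h import *
s=get_image('scene')[150:250,170:280];t=get_image('top')[110:200,240:340]
im=np.zeros((500,800,3),np.uint8);im[:400,:440]=cv2.resize(s,None,fx=4,fy=4,interpolation=2);im[:324,440:800]=cv2.resize(t,None,fx=3.6,fy=3.6,interpolation=2)
cv2.imwrite('pics/k1.png',cv2.convertScaleAbs(im,alpha=1.4,beta=15));go(646,-115,8,82.2)"
```

```text
clock: 9.77
eef_pos: [638.6, -111.8, 22.1]
tool_rot: [-3.128, -0.002, 1.434]
force: [-1.3, -0.1, 0.2]
width: 69.6
gripper_force: 0.0
clock: 9.93
eef_pos: [645.0, -114.3, 29.3]
tool_rot: [3.142, -0.0, 1.433]
force: [0.5, 0.2, -0.3]
width: 70.0
gripper_force: 0.0
clock 10.0333 eef [ 646.1 -114.8   30.5] yaw 82.11 w 69.8 shift cm [-0.02 -0.02  2.25] turn -0.1
```

View pics/k1.png

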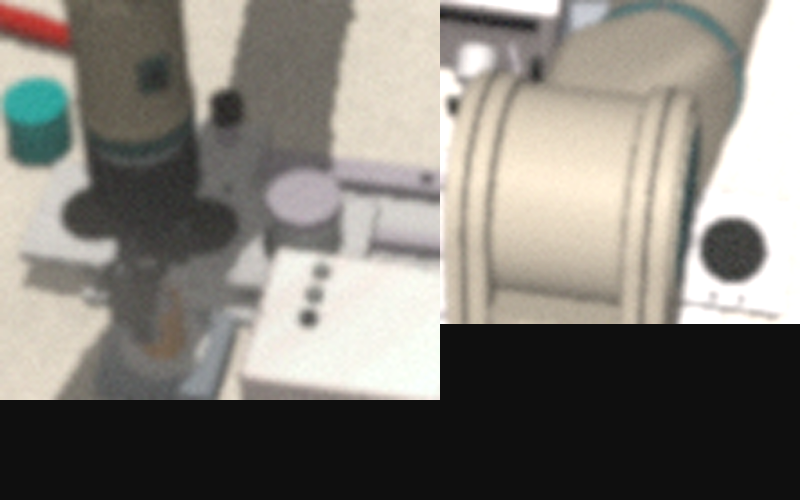

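Run:
```python
from h import *
for P in [(646,-115,30),(646,-115,70),(682,-120,70),(682,-120,60),(682,-120,50),(646,-115,78),(551,-20.6,90),(418,352,50)]: print(P,px('scene',P).round(1))
g=get_image('scene')[200:245,190:230];hsv=cv2.cvtColor(g,cv2.COLOR_BGR2HSV)
b=(hsv[...,1]>90)&(hsv[...,0]<25)
for r in range(15,45,2): print(200+r,''.join('#' if x<38 else('b' if y else '.') for x,y in zip(cv2.cvtColor(g,6)[r],b[r])))
```

```text
(646, -115, 30) [210.9 235. ]
(646, -115, 70) [209.7 226. ]
(682, -120, 70) [206.3 235.7]
(682, -120, 60) [206.7 238. ]
(682, -120, 50) [207.  240.2]
(646, -115, 78) [209.5 224.2]
(551, -20.6, 90) [245.1 198.4]
(418, 352, 50) [365.1 181.2]
215 ........................................
217 ........................................
219 ........................................
221 ........................................
223 ........................................
225 ........................................
227 ........................................
229 ........................................
231 ........................................
233 ........................................
235 .....................b..................
237 ....................bbbb................
239 ........................................
241 ........................................
243 ........................................
```

Jar 1 stands on seat 1, with its lid at scene (246.2,198.8) against a predicted (245.1,198.4). The front finger is in line with the core, with its tip at about z 68, so the z offset is about +38 mm. Descend and grip the core.

```bash
python3 -m inch '[[[0,0,0.7,0],[0,0,1.4,0],[0,0,2.0,0],[0,0,2.0,0],[0,0,2.0,0]]]'; python3 -m inch '[[[0,0,0,0],[0,0,0,0],[0,0,0,0],[0,0,0,0],[0,0,0,0],[0,0,0,0],[0,0,0,0],[0,0,0,0]]]' 2.6;  python3 -m inch '[[[0,0,-1,0],[0,0,-3,0],[0,0,-6,0],[0,0,-9,0],[0,0,-11,0],[0,0,-11,0]]]';python3 -c "
from h import *
go(542,411,120,82.2)"
```

```text
clock: 10.5
eef_pos: [644.3, -114.9, 7.9]
tool_rot: [-3.14, -0.0, 1.433]
force: [-0.2, -0.2, 0.8]
width: 69.7
gripper_force: 0.0
clock: 11.17
eef_pos: [645.3, -115.1, 9.3]
tool_rot: [3.141, -0.0, 1.433]
force: [-0.8, 0.4, 5.8]
width: 31.5
gripper_force: 59.5
clock: 11.67
eef_pos: [648.4, -115.9, 124.1]
tool_rot: [3.133, 0.0, 1.433]
force: [-0.1, -0.5, -0.5]
width: 31.7
gripper_force: 60.4
clock 11.6667 eef [ 648.4 -115.9  124.1] yaw 82.08 w 31.7 shift cm [ 50.72 -17.8    0.23] turn -0.1
```

```bash
python3 -m inch '[[[-0.4,-3.1,0,0],[-0.8,-6.2,0,0],[0,-9.4,0,0],[4,-9.9,0,0],[8,-10.5,0,0],[12,-11,0,0],[16,-11.8,0,0],[20,-12.5,0,0]]]'; python3 -m inch '[[[4,-0.7,0,0],[8,-1.4,0,0],[12,-2,0,0],[16,-2.8,0,0],[20,-3.6,0,0],[24,-4.4,0,0],[28,-5,0,0],[30.7,-5.3,0,0]]]'; python3 -m inch '[[[0,0,0,0],[0,0,0,0]]]'; python3 -c "
from h import *
go(542,411,30,82.2)"
```

```text
clock: 12.33
eef_pos: [547.8, 102.2, 118.4]
tool_rot: [-3.141, 0.0, 1.432]
force: [0.1, 0.1, 0.2]
width: 31.7
gripper_force: 60.5
clock: 13.0
eef_pos: [535.9, 417.3, 117.9]
tool_rot: [-3.14, -0.002, 1.437]
force: [0.2, 1.8, -0.4]
width: 31.7
gripper_force: 60.5
clock: 13.17
eef_pos: [536.8, 413.9, 117.5]
tool_rot: [-3.14, 0.001, 1.437]
force: [-0.1, -1.3, 0.5]
width: 31.6
gripper_force: 60.5
clock 13.1667 eef [536.8 413.9 117.5] yaw 82.33 w 31.6 shift cm [-0.21  0.56  8.75] turn 0.1
```

```bash
python3 -m inch '[[[-0.2,0.5,4,0],[-0.2,0.5,8,0],[-0.2,0.5,12,0],[-0.2,0.5,12,0],[-0.2,0.5,12,0]]]'; python3 -m inch '[[[0,0,0.6,0],[0,0,0.6,0],[0,0,0.6,0],[0,0,0.6,0]]]'; python3 -m inch '[[[0,0,0,0],[0,0,0,0],[0,0,0,0],[0,0,-4,0],[0,0,-8,0],[0,0,-12,0],[0,0,-13,0],[0,0,-13,0]]]' 5; python3 -c "
from h import *
go(381,-349,130,82.2)"
```

```text
clock: 13.58
eef_pos: [541.7, 405.7, -3.4]
tool_rot: [-3.138, 0.005, 1.431]
force: [1.2, 1.4, -0.2]
width: 32.0
gripper_force: 60.5
clock: 13.92
eef_pos: [544.4, 409.9, -4.9]
tool_rot: [3.139, -0.003, 1.433]
force: [-0.6, 0.3, -0.4]
width: 32.0
gripper_force: 60.5
clock: 14.58
eef_pos: [546.0, 410.8, 127.6]
tool_rot: [3.135, -0.006, 1.433]
force: [-0.4, -0.0, 0.4]
width: 50.0
gripper_force: 0.0
clock 14.5833 eef [546.  410.8 127.6] yaw 82.09 w 50.0 shift cm [-77.52  -5.88  -0.75] turn -0.1
```

Run:
```python
from h import *
im=get_image('top');cv2.imwrite('pics/ref1.png',im)
r=cv2.resize(cv2.imread('pics/top0.png'),(512,384),interpolation=cv2.INTER_AREA)
d=cv2.absdiff(cv2.GaussianBlur(im,(5,5),0),cv2.GaussianBlur(r,(5,5),0)).max(2)
n,l,st,c=cv2.connectedComponentsWithStats((d>25).astype(np.uint8))
for i in range(1,n):
    if st[i,4]>15: print(st[i],c[i].round())
```

```text
[    0    99   276   285 41775] [111. 280.]
[293 133  15  17 190] [300. 141.]
[260 162  20  18 288] [269. 170.]
[113 170   6   6  27] [115. 172.]
[137 204  22  21 378] [148. 214.]
[283 329  15  12  88] [291. 334.]
[290 343   8   9  48] [294. 347.]
[259 347  20  18 144] [269. 355.]
[255 353  17  18  93] [263. 361.]
[284 356  19  28 257] [293. 368.]
[278 367  16  13  57] [285. 373.]
[275 373  16  11  74] [281. 379.]
[236 380  17   4  42] [242. 381.]
[267 380   7   4  18] [270. 382.]
```

```bash
python3 -m inch '[[[-4,-0.3,0,0],[-8,-0.6,0,0],[-12,-0.9,0,0],[-16,-1.2,0,0],[-20,-1.5,0,0],[-24,-1.8,0,0],[-28,-2.1,0,0],[-32,-2.4,0,0]]]' 8.5; python3 -m inch '[[[-4,-0.3,0,0],[-8,-0.6,0,0],[-12,-0.9,0,0],[-16,-1.2,0,0],[-20,-1.5,0,0],[-24,-1.8,0,0],[-28,-2.1,0,0],[-32,-2.4,0,0]]]'; python3 -m inch '[[[-4,-0.3,0,0],[-8,-0.6,0,0],[-12,-0.9,0,0],[-13.5,-1.1,0,0],[-13.5,-1.1,0,0],[-13.5,-1.1,0,0],[-13.5,-1.1,0,0]]]';python3 -c "
from h import *
go(381,-348.5,-24,82.2)"
```

```text
clock: 15.3
eef_pos: [473.2, 93.6, 121.4]
tool_rot: [-3.139, 0.001, 1.433]
force: [0.5, 0.1, -0.3]
width: 84.8
gripper_force: 0.0
clock: 15.97
eef_pos: [405.6, -219.3, 121.5]
tool_rot: [-3.139, -0.001, 1.433]
force: [1.1, -0.3, 0.4]
width: 84.8
gripper_force: 0.0
clock: 16.55
eef_pos: [377.7, -348.3, 121.6]
tool_rot: [-3.139, -0.003, 1.434]
force: [0.0, 0.3, 0.8]
width: 84.8
gripper_force: 0.0
clock 16.55 eef [ 377.7 -348.3  121.6] yaw 82.16 w 84.8 shift cm [-1.000e-02  3.600e-01  1.456e+01] turn -0.0
```

```bash
python3 -m inch '[[[0,0.35,4,0],[0,0.35,8,0],[0,0.35,11,0],[0,0.35,13,0],[0,0.35,14.4,0],[0,0.35,14.4,0],[0,0.35,14.4,0]]]'; python3 -m inch '[[[0,0,0,0],[0,0,0,0],[0,0,0,0],[0,0,0,0],[0,0,0,0],[0,0,0,0],[0,0,0,0]]]' 5;  python3 -m inch '[[[0,0,-1,0],[0,0,-4,0],[0,0,-8,0],[0,0,-12,0],[0,0,-14,0],[0,0,-14,0],[0,0,-14,0]]]';python3 -c "
from h import *
go(647,-115.5,110,82.2)"
```

```text
clock: 17.13
eef_pos: [381.6, -348.7, -21.9]
tool_rot: [-3.14, -0.002, 1.435]
force: [0.2, -0.3, -0.2]
width: 85.1
gripper_force: 0.0
clock: 17.72
eef_pos: [382.5, -351.1, -19.6]
tool_rot: [3.139, 0.001, 1.433]
force: [-0.7, 1.4, 6.2]
width: 57.4
gripper_force: 64.4
clock: 18.3
eef_pos: [382.3, -351.3, 120.7]
tool_rot: [3.138, 0.002, 1.433]
force: [-0.3, 0.0, -2.3]
width: 57.1
gripper_force: 65.1
clock 18.3 eef [ 382.3 -351.3  120.7] yaw 82.1 w 57.1 shift cm [27.   22.98  1.1 ] turn -0.1
```

Run:
```python
from h import *
e=np.array([382.3,-350.5,0])
c=px('scene',e+[0,0,160]);print(c,px('scene',e+[0,-30,160]),px('scene',e+[0,30,160]),px('top',e+[0,0,160]))
g=get_image('scene');cv2.imwrite('pics/r0.png',g);g=cv2.cvtColor(g,6)
u,v=c.astype(int)
for r in range(v-14,v+20,2): print(r,' '.join(f'{x//10:2d}' for x in g[r,u-16:u+17]))
print('cols from',u-16)
```

```text
[144.84016686 140.91452974] [135.72377951 140.72518755] [154.02358085 141.11233587] [389.18293066 222.27453499]
126  6  5  5  4  4  3  3  4  6  6  6  6  5  4  3  3  2  3  3  3  4  7 11 13 14 14 14 14 14 14 14 14 14
128  5  3  3  4  3  3  3  3  4  5  6  6  6  4  3  3  3  3  4  3  3  6  9 12 14 14 14 14 14 14 14 14 14
130  6  4  3  3  3  2  3  3  3  4  4  3  3  3  4  6  6  7  7  7  6  7  9 11 13 14 14 14 14 14 14 14 14
132  9  5  3  3  2  2  3  3  3  4  5  4  3  3  4  5  6  6  6  6  7  7  8  9 11 13 13 14 14 14 14 14 14
134 11  7  4  3  3  3  3  3  3  3  3  3  3  3  4  5  6  5  5  5  6  7  7  8  9 11 13 14 14 14 14 14 14
136 13 10  6  4  2  3  2  3  3  3  3  3  2  3  4  5  5  5  6  6  7  8  7  7  7  9 12 14 14 14 14 14 14
138 13 12  9  6  4  3  3  3  3  3  2  3  3  4  5  6  7  7  8  7  7  8  7  7  6  8 11 13 14 14 14 14 14
140 14 13 12 11 10 10  8  6  4  3  3  3  3  4  5  6  7  8  8  7  8  7  7  6  6  7 10 13 14 14 14 14 14
142 13 14 13 14 14 14 13 11  7  4  3  3  3  4  5  6  7  8  8  7  7  7  6  7  6  6  9 12 13 14 14 14 14
144 13 12 13 13 14 14 14 12  9  5  3  3  3  4  4  5  6  7  8  8  7  7  7  6  6  6  8 11 13 14 14 14 14
146 12 12 11 12 13 14 14 13 11  7  5  4  4  4  5  6  6  7  7  7  7  7  7  7  6  7  8 11 13 14 14 14 14
148 10  8  8 10 13 14 14 13 13 10  8  7  7  7  7  7  8  8  8  7  7  7  7  7  8 10 12 13 14 14 14 14 14
150  6  6  7  9 12 13 14 14 13 13 11 10  9  8  8  8  8  8  8  8  8  9 10 11 12 13 13 14 14 14 14 14 14
152  6  6  6  7 10 13 14 14 13 14 13 13 13 12 12 12 12 12 12 12 13 13 13 14 14 14 13 14 14 14 14 14 14
154  6  6  5  6 10 12 13 14 14 14 14 14 13 14 14 14 14 14 14 14 14 13 14 14 14 14 14 14 13 14 14 14 14
156  6  5  6  7  9 12 13 14 14 14 14 14 14 14 14 14 14 14 14 14 14 14 14 14 14 14 14 14 14 14 14 14 14
158  6  6  7  9 11 13 14 14 14 14 14 14 14 14 14 14 13 14 14 14 14 14 14 14 14 14 14 14 14 14 13 13 14
cols from 128
```

```bash
python3 -m inch '[[[3,2.5,0,0],[6,5,0,0],[9,7.6,0,0],[12,10.2,0,0],[15,12.7,0,0],[18,15.3,0,0],[21,17.9,0,0],[24,20.5,0,0]]]'; python3 -m inch '[[[2.8,2.5,1,0],[2.8,2.5,1,0],[2.8,2.5,1,0],[2.8,2.5,1,0],[2.8,2.5,1,0]]]';python3 -c "
from h import *
go(646.5,-117,80,82.2)"
```

```text
clock: 19.02
eef_pos: [617.1, -139.3, 116.5]
tool_rot: [-3.137, -0.0, 1.433]
force: [0.9, -1.3, -1.4]
width: 57.1
gripper_force: 64.9
clock: 19.43
eef_pos: [644.3, -118.9, 107.6]
tool_rot: [-3.139, 0.001, 1.43]
force: [0.2, 0.7, -1.2]
width: 57.2
gripper_force: 65.1
clock 19.4333 eef [ 644.3 -118.9  107.6] yaw 81.95 w 57.2 shift cm [0.23 0.2  2.76] turn -0.3
```

```bash
python3 -m inch '[[[0.2,0.2,1.5,-0.3],[0.2,0.2,2.7,-0.3],[0.2,0.2,2.7,-0.3],[0.2,0.2,2.7,-0.3],[0.2,0.2,2.7,-0.3]]]'|grep -E "eef|force"; for i in 1 2 3 4; do python3 -m inch '[[[0,0,0.3,0],[0,0,0.5,0],[0,0,0.5,0]]]' | grep -E "eef|force:|rot"; done; python3 -c "
from h import *
im=get_image('scene')[160:250,160:280];cv2.imwrite('pics/r1.png',cv2.convertScaleAbs(cv2.resize(im,None,fx=6,fy=6,interpolation=2),alpha=1.5,beta=20))"
```

```text
eef_pos: [648.2, -116.2, 81.9]
force: [0.3, 0.5, -1.6]
gripper_force: 65.1
eef_pos: [648.3, -115.4, 76.6]
tool_rot: [-3.141, -0.0, 1.438]
force: [1.1, 0.5, -1.5]
gripper_force: 65.1
eef_pos: [648.0, -115.3, 71.1]
tool_rot: [-3.141, -0.0, 1.438]
force: [-1.1, -0.2, -1.9]
gripper_force: 65.1
eef_pos: [648.0, -115.3, 66.1]
tool_rot: [-3.141, -0.0, 1.438]
force: [0.6, -0.1, -1.6]
gripper_force: 65.1
eef_pos: [648.0, -115.3, 61.1]
tool_rot: [-3.141, -0.0, 1.438]
force: [-0.4, -0.0, -1.1]
gripper_force: 65.1
```

View pics/r1.png

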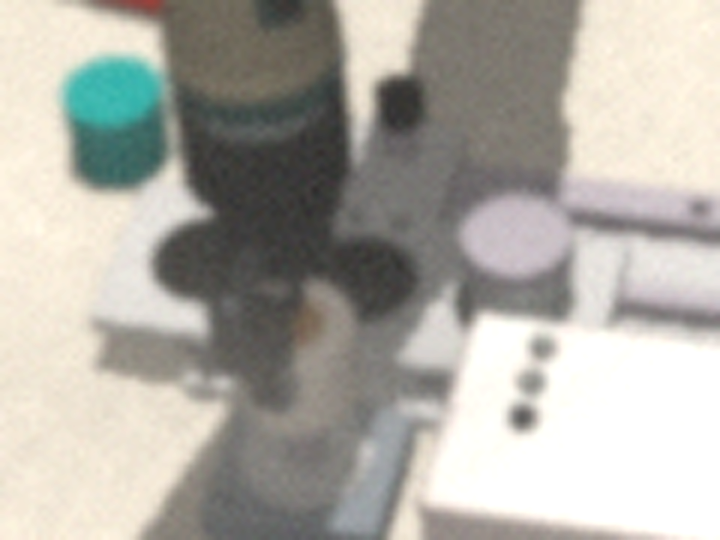

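The roll (white, bore visible at crop (308,325)) is over the flange, entering freely. Continue down to contact.

```bash
python3 -m inch '[[[0,0,0.7,0],[0,0,1.4,0],[0,0,2.1,0],[0,0,2.8,0],[0,0,3.5,0],[0,0,4,0],[0,0,4,0],[0,0,4,0]]]'| grep -E "eef|force:|rot"; for i in 1 2 3 4 ; do python3 -m inch '[[[0,0,0.2,0],[0,0,0.2,0],[0,0,0.2,0]]]' | grep -E "eef|force:"; done
```

```text
eef_pos: [648.2, -115.5, 21.2]
tool_rot: [-3.141, 0.0, 1.438]
force: [0.4, 0.2, -1.1]
gripper_force: 65.1
eef_pos: [648.6, -115.5, 20.0]
force: [1.0, 0.0, -1.7]
gripper_force: 65.1
eef_pos: [648.4, -115.4, 17.7]
force: [0.4, -0.6, -1.3]
gripper_force: 65.1
eef_pos: [648.3, -115.4, 15.5]
force: [-0.4, -0.1, -0.3]
gripper_force: 65.1
eef_pos: [648.3, -115.4, 13.5]
force: [-0.2, -1.3, -1.3]
gripper_force: 65.1
```

```bash
for i in 1 2 3 4; do python3 -m inch '[[[0,0,0.15,0],[0,0,0.15,0],[0,0,0.15,0]]]' | grep -E "eef|force:"; done
```

```text
eef_pos: [648.3, -115.4, 12.1]
force: [0.4, -0.3, -1.3]
gripper_force: 65.1
eef_pos: [648.4, -115.4, 10.6]
force: [-0.0, 0.2, -1.4]
gripper_force: 65.2
eef_pos: [648.5, -115.4, 10.5]
force: [-2.6, 0.9, 7.5]
gripper_force: 65.9
eef_pos: [648.5, -115.4, 10.4]
force: [-5.1, 1.2, 15.4]
gripper_force: 67.0
```

```bash
python3 -m inch '[[[0,0,-0.1,0],[0,0,-0.1,0],[0,0,-0.1,0],[0,0,-0.1,0],[0,0,-3,0],[0,0,-6,0],[0,0,-9,0],[0,0,-9,0]]]' 7.2; python3 -c "
from h import *
go(521.5,-368.5,100,82.2)
im=get_image('top');r=cv2.imread('pics/ref1.png')
d=cv2.absdiff(cv2.GaussianBlur(im,(5,5),0),cv2.GaussianBlur(r,(5,5),0)).max(2)
n,l,st,c=cv2.connectedComponentsWithStats((d>25).astype(np.uint8))
for i in range(1,n):
    if st[i,4]>15 and st[i,0]>330: print(st[i],c[i].round())
"
```

```text
clock: 24.23
eef_pos: [652.8, -116.8, 103.6]
tool_rot: [3.131, 0.001, 1.438]
force: [1.4, -0.1, 1.0]
width: 72.2
gripper_force: 0.0
clock 24.2333 eef [ 652.8 -116.8  103.6] yaw 82.38 w 72.2 shift cm [-26.69  -9.67   0.28] turn 0.2
[344  69   3   7  16] [345.  72.]
[370 218  17  17  98] [379. 226.]
[364 220  11  17  78] [368. 229.]
[375 222   8   9  51] [379. 226.]
```

```bash
python3 -m inch '[[[-3.8,-1.3,0,0],[-7.6,-2.6,0,0],[-11.4,-3.9,0,0],[-15.2,-5.3,0,0],[-19,-6.6,0,0],[-22.8,-7.9,0,0],[-26.7,-9.3,0,0],[-26.7,-9.3,0,0]]]' 8.5; python3 -m inch '[[[0,0,0,0],[0,0,0,0],[0,0,0,0]]]'; python3 -c "
from h import *
go(521.5,-368.5,-20,82.2)"
```

```text
clock: 24.95
eef_pos: [512.7, -379.4, 97.1]
tool_rot: [-3.137, 0.008, 1.424]
force: [-1.1, -0.8, 0.2]
width: 85.3
gripper_force: 0.0
clock: 25.2
eef_pos: [521.8, -365.4, 96.8]
tool_rot: [-3.141, -0.002, 1.44]
force: [0.5, -1.1, -0.1]
width: 84.8
gripper_force: 0.0
clock 25.2 eef [ 521.8 -365.4   96.8] yaw 82.53 w 84.8 shift cm [-0.33  0.02 11.68] turn 0.3
```

```bash
python3 -m inch '[[[-0.2,0,4,0.3],[-0.2,0,8,0.3],[-0.2,0,11,0.3],[-0.2,0,11.7,0.3],[-0.2,0,11.7,0.3],[-0.2,0,11.7,0.3]]]'|grep -E "eef|force:"; python3 -m inch '[[[0,0,0,0],[0,0,0,0],[0,0,0,0],[0,0,0,0],[0,0,0,0],[0,0,0,0],[0,0,0,0]]]' 4.5;  python3 -m inch '[[[0,0,-2,0],[0,0,-5,0],[0,0,-8,0],[0,0,-10,0],[0,0,-10,0],[0,0,-10,0]]]'; python3 -c "
from h import *
go(540,-99.6,82,82.2)"
```

```text
eef_pos: [521.9, -369.2, -18.6]
force: [-0.6, -0.5, 0.5]
gripper_force: 0.0
clock: 26.28
eef_pos: [522.8, -370.9, -16.5]
tool_rot: [3.137, 0.002, 1.433]
force: [0.5, 0.5, 7.2]
width: 54.5
gripper_force: 63.1
clock: 26.78
eef_pos: [521.5, -370.3, 82.6]
tool_rot: [3.138, 0.001, 1.433]
force: [-1.5, 0.3, -2.4]
width: 54.1
gripper_force: 63.9
clock 26.7833 eef [ 521.5 -370.3   82.6] yaw 82.09 w 54.1 shift cm [ 2.707e+01 -1.890e+00  2.000e-02] turn -0.1
```

```bash
python3 -m inch '[[[3.9,-0.3,0,0],[7.8,-0.6,0,0],[11.7,-0.8,0,0],[15.6,-1,0,0],[19.5,-1.3,0,0],[23.4,-1.6,0,0],[26.9,-1.9,0,0],[26.9,-1.9,0,0]]]'|grep -E "eef|width"; python3 -m inch '[[[0,0,0,0],[0,0,0,0],[0,0,2,0],[0,0,4,0],[0,0,5,0],[0,0,5,0],[0,0,5,0]]]'; python3 -c "
from h import *
go(540,-100.5,25,82.2)"
```

```text
eef_pos: [537.8, -89.2, 78.8]
width: 54.3
clock: 28.03
eef_pos: [538.1, -102.0, 30.2]
tool_rot: [-3.14, 0.001, 1.431]
force: [0.2, 0.5, -1.7]
width: 54.5
gripper_force: 64.0
clock 28.0333 eef [ 538.1 -102.    30.2] yaw 81.97 w 54.5 shift cm [0.17 0.17 0.52] turn -0.2
```

```bash
python3 -m inch '[[[0.15,0.15,0.2,0],[0.15,0.15,0.5,0],[0.15,0.15,0.5,0],[0.15,0.15,0.5,0]]]'| grep -E "eef|force:"; for i in 1 2 3 4; do python3 -m inch '[[[0,0,0.15,0],[0,0,0.15,0],[0,0,0.15,0]]]' | grep -E "eef|force:"; done
```

```text
eef_pos: [540.8, -99.4, 26.1]
force: [0.2, 0.2, -2.0]
gripper_force: 64.0
eef_pos: [540.5, -99.3, 24.3]
force: [-1.0, -0.3, -2.4]
gripper_force: 64.0
eef_pos: [540.7, -99.4, 23.5]
force: [-0.4, 1.0, 5.2]
gripper_force: 64.6
eef_pos: [540.8, -99.3, 23.4]
force: [-5.3, 2.2, 17.3]
gripper_force: 66.2
eef_pos: [540.8, -99.3, 23.3]
force: [-8.6, 1.7, 31.2]
gripper_force: 67.6
```

```bash
python3 -m inch '[[[0,0,-0.2,0],[0,0,-0.2,0],[0,0,-0.2,0],[0,0,-0.2,0],[0,0,-3,0],[0,0,-6,0],[0,0,-8,0],[0,0,-8,0]]]' 7.2;python3 -m inch '[[[0,0,0,0]]]'|grep eef; python3 -c "
from h import *
go(485,-469,100,82.2)
im=get_image('top');r=cv2.imread('pics/ref1.png');cv2.imwrite('pics/ref2.png',im)
d=cv2.absdiff(cv2.GaussianBlur(im,(5,5),0),cv2.GaussianBlur(r,(5,5),0)).max(2)
n,l,st,c=cv2.connectedComponentsWithStats((d>25).astype(np.uint8))
for i in range(1,n):
    if st[i,4]>15 and st[i,0]>330: print(st[i],c[i].round())
"
```

```text
clock: 30.03
eef_pos: [543.4, -100.2, 103.1]
tool_rot: [3.135, 0.0, 1.432]
force: [0.8, -0.3, -0.0]
width: 72.1
gripper_force: 0.0
eef_pos: [541.3, -99.4, 100.3]
clock 30.1167 eef [541.3 -99.4 100.3] yaw 82.1 w 71.9 shift cm [-3.738e+01 -4.900e-01  3.000e-02] turn -0.1
[370 175  16  17 142] [376. 185.]
[370 217  17  18 108] [379. 226.]
[364 220  11  17  74] [368. 229.]
[375 222   8   9  51] [379. 226.]
```

```bash
python3 -m inch '[[[-4,0,0,0],[-8,-0.1,0,0],[-12,-0.2,0,0],[-16,-0.2,0,0],[-20,-0.3,0,0],[-24,-0.4,0,0],[-28,-0.4,0,0],[-32,-0.5,0,0]]]' 8.5|grep eef; python3 -m inch '[[[-4,0,0,0],[-5.4,0,0,0],[-5.4,0,0,0],[-5.4,0,0,0],[-5.4,0,3,0],[-5.4,0,6,0],[-5.4,0,6,0],[-5.4,0,6,0]]]'; python3 -c "
from h import *
go(485,-469,-18,82.2)"
```

```text
eef_pos: [490.1, -416.7, 97.6]
clock: 31.5
eef_pos: [483.7, -465.5, 37.5]
tool_rot: [-3.137, -0.005, 1.435]
force: [0.2, -0.3, 0.1]
width: 85.0
gripper_force: 0.0
clock 31.5 eef [ 483.7 -465.5   37.5] yaw 82.21 w 85.0 shift cm [-0.36  0.2   5.55] turn 0.0
```

```bash
python3 -m inch '[[[-0.2,0.1,2,0],[-0.2,0.1,4,0],[-0.2,0.1,5.5,0],[-0.2,0.1,5.5,0],[-0.2,0.1,5.5,0]]]'|grep -E "eef|force:"; python3 -m inch '[[[0,0,0,0],[0,0,0,0],[0,0,0,0],[0,0,0,0],[0,0,0,0],[0,0,0,0],[0,0,0,0]]]' 4.5;  python3 -m inch '[[[0,0,-2,0],[0,0,-5,0],[0,0,-8,0],[0,0,-10,0],[0,0,-10,0],[0,0,-10,0]]]'; python3 -c "
from h import *
go(528.8,-180,82,82.2)"
```

```text
eef_pos: [485.1, -470.7, -15.0]
force: [0.4, 0.6, 0.9]
gripper_force: 0.0
clock: 32.5
eef_pos: [486.1, -472.4, -13.2]
tool_rot: [3.139, 0.002, 1.433]
force: [0.3, -0.0, 6.5]
width: 54.4
gripper_force: 63.8
clock: 33.0
eef_pos: [485.4, -471.9, 86.2]
tool_rot: [3.139, 0.002, 1.433]
force: [-0.1, 0.5, -3.2]
width: 54.1
gripper_force: 63.9
clock 33.0 eef [ 485.4 -471.9   86.2] yaw 82.09 w 54.1 shift cm [29.51  0.28  0.38] turn -0.1
```

```bash
python3 -m inch '[[[3.9,0,0,0],[7.8,0,0,0],[11.7,0,0,0],[15.6,0.1,0,0],[19.5,0.1,0,0],[23.4,0.2,0,0],[27.3,0.2,0,0],[29.35,0.3,0,0]]]'|grep -E "eef|width"; python3 -m inch '[[[0,0,0,0],[0,0,0,0],[0,0,2,0],[0,0,4,0],[0,0,5,0],[0,0,5,0],[0,0,5,0]]]'; python3 -c "
from h import *
go(529,-181,28,82.2)"
```

```text
eef_pos: [527.1, -173.8, 82.8]
width: 54.1
clock: 34.25
eef_pos: [527.2, -182.1, 34.0]
tool_rot: [-3.14, 0.0, 1.431]
force: [-0.0, 0.0, -1.0]
width: 54.4
gripper_force: 64.0
clock 34.25 eef [ 527.2 -182.1   34. ] yaw 81.98 w 54.4 shift cm [0.13 0.17 0.6 ] turn -0.2
```

```bash
python3 -m inch '[[[0.1,0.15,0.2,0],[0.1,0.15,0.5,0],[0.1,0.15,0.5,0],[0.1,0.15,0.5,0]]]'| grep -E "eef|force:"; for i in 1 2 3; do python3 -m inch '[[[0,0,0.15,0],[0,0,0.15,0],[0,0,0.15,0]]]' | grep -E "eef|force:"; done
```

```text
eef_pos: [530.1, -180.2, 30.1]
force: [-0.3, 0.3, -2.2]
gripper_force: 64.0
eef_pos: [529.8, -180.1, 28.3]
force: [-0.2, 0.1, -1.8]
gripper_force: 64.0
eef_pos: [530.1, -180.2, 26.8]
force: [-0.2, -0.8, -0.4]
gripper_force: 64.2
eef_pos: [530.1, -180.2, 26.7]
force: [-2.7, 1.9, 12.8]
gripper_force: 65.6
```

```bash
python3 -m inch '[[[0,0,-0.15,0],[0,0,-0.15,0],[0,0,-0.15,0],[0,0,-0.15,0],[0,0,-3,0],[0,0,-6,0],[0,0,-8,0],[0,0,-8,0]]]' 7.2|grep eef; python3 -m inch '[[[-3,-2.5,0,0],[-6,-5,0,0],[-8,-8,0,0],[-8,-11,0,0],[-8,-12,0,0],[-8,-12,0,0],[-8,-12,0,0]]]'|grep eef
python3 - <<'E'
from h import *
im=get_image('top');cv2.imwrite('pics/ref3.png',im)
crop('top',230,120,150,110,5,'m1')
for n,P in {"s1":(550.5,-20.6,90),"s2":(540,-99.6,90),"s3":(528.8,-179,90),"roll":(646,-115.5,78)}.items(): print(n,px('top',P).round(1))
E
```

```text
eef_pos: [532.6, -181.5, 108.9]
eef_pos: [400.5, -242.8, 105.0]
s1 [270.1 168.2]
s2 [296.6 171.8]
s3 [323.2 175.6]
roll [301.1 138.7]
```

View pics/m1.png

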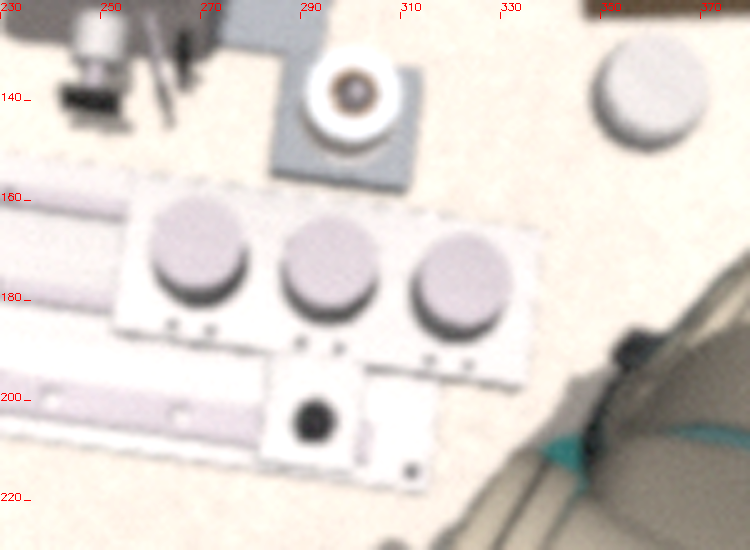

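Top view: lids at (269.8,168.8), (296,172.8) and (322.6,175), each within 3 mm of its seat prediction. The roll is centred at (300.4,138.6) with the spindle visible in its bore, and the knob is at (292.8,204.2). On to the knob with the closing axis along the feed.

```bash
python3 -c "
from h import *
go(444.5,-87,90,172.2)"; python3 -m inch '[[[0,0,0,-7],[0,0,0,-14],[0,0,0,-21],[0,0,0,-28],[0,0,0,-35],[0,0,0,-42],[0,0,0,-49],[0,0,0,-56]]]' 5 >/dev/null;  python3 -m inch '[[[0,0,0,-7],[0,0,0,-14],[0,0,0,-21],[0,0,0,-28],[0,0,0,-34],[0,0,0,-34],[0,0,0,-34],[0,0,0,-34]]]'; python3 -c "
from h import *
go(444.5,-87,90,172.2);print(sensors.read_state()['qpos'])"
```

```text
clock 36.6833 eef [ 401.9 -242.8  105.1] yaw 82.19 w 72.6 shift cm [16.01  2.1   1.51] turn 90.0
clock: 38.02
eef_pos: [400.7, -242.8, 105.1]
tool_rot: [3.141, 0.0, 3.001]
force: [0.1, -0.5, 0.2]
width: 49.8
gripper_force: 0.0
clock 38.0167 eef [ 400.7 -242.8  105.1] yaw 171.97 w 49.8 shift cm [-2.16 16.04  1.51] turn -0.2
[ 0.62969229  0.51858219 -0.20491999  2.09467804  0.19512011  0.54553947
  1.71439581]
```

```bash
python3 -m inch '[[[-0.5,4,1.5,0],[-1,8,1.5,0],[-1.5,12,1.5,0],[-2.15,16,1.5,0],[-2.15,16,1.5,0],[-2.15,16,1.5,0],[-2.15,16,1.5,0]]]'|grep eef; python3 -m inch '[[[0,0,2,0],[0,0,4,0],[0,0,4,0],[0,0,4,0]]]'
python3 - <<'E'
from h import *
go(444.5,-87,22,172.2)
s=get_image('scene')[120:220,170:290]
cv2.imwrite('pics/n1.png',cv2.convertScaleAbs(cv2.resize(s,None,fx=6,fy=6,interpolation=2),alpha=1.5,beta=20))
E
```

```text
eef_pos: [443.3, -87.5, 90.2]
clock: 38.93
eef_pos: [442.0, -89.0, 49.7]
tool_rot: [-3.141, -0.003, 3.0]
force: [0.3, -0.1, 0.8]
width: 50.0
gripper_force: 0.0
clock 38.9333 eef [442.  -89.   49.7] yaw 171.89 w 50.0 shift cm [-0.23  0.23  2.77] turn -0.3
```

View pics/n1.png

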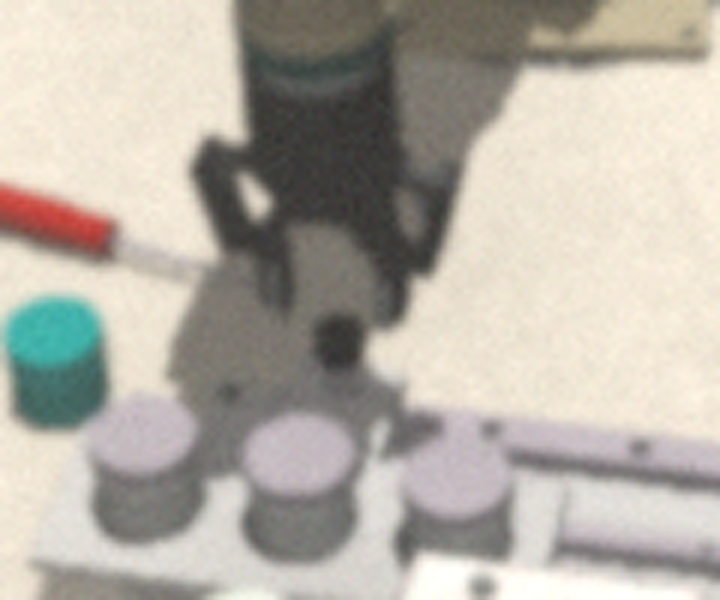

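The fingers straddle the knob (tips at crop (275,305) and (390,320), knob at (338,343)), and all three jars are upright on their seats. Descend and grip.

```bash
python3 -m inch '[[[-0.2,0.2,1.5,0],[-0.2,0.2,2.9,0],[-0.2,0.2,2.9,0],[-0.2,0.2,2.9,0],[-0.2,0.2,2.9,0]]]'; python3 -m inch '[[[0,0,0,0],[0,0,0,0],[0,0,0,0],[0,0,0,0],[0,0,0,0],[0,0,0,0]]]' 2; python3 -m inch '[[[0,0,-0.3,0],[0,0,-0.6,0],[0,0,-0.6,0],[0,0,-0.6,0]]]';python3 -m inch '[[[0,0,-0.2,0],[0,0,-0.45,0],[0,0,-0.45,0],[0,0,-0.45,0]]]'
```

```text
clock: 39.4
eef_pos: [446.0, -86.2, 22.2]
tool_rot: [-3.141, 0.001, 3.003]
force: [-0.5, 0.1, 0.0]
width: 50.4
gripper_force: 0.0
clock: 39.9
eef_pos: [446.0, -86.6, 22.3]
tool_rot: [-3.141, 0.002, 3.003]
force: [-0.7, -1.9, 8.5]
width: 24.5
gripper_force: 58.3
clock: 40.23
eef_pos: [445.9, -86.4, 27.3]
tool_rot: [-3.141, 0.001, 3.003]
force: [2.1, -3.6, -8.2]
width: 24.4
gripper_force: 59.3
clock: 40.57
eef_pos: [446.0, -85.4, 31.6]
tool_rot: [3.141, 0.001, 3.004]
force: [4.0, -2.2, -11.0]
width: 24.3
gripper_force: 59.4
```

```bash
python3 -m inch '[[[0,0,-0.1,0],[0,0,-0.1,0],[0,0.3,-0.1,0],[0,0.6,-0.1,0],[0,1,-0.1,0],[0,1,-0.1,0]]]'; python3 -c "
from h import *
go(454.5,-8,31)"
```

```text
clock: 41.07
eef_pos: [447.5, -74.5, 32.7]
tool_rot: [3.141, 0.001, 3.005]
force: [3.8, 1.1, -11.3]
width: 24.5
gripper_force: 59.6
clock 41.0667 eef [447.5 -74.5  32.7] yaw 172.16 w 24.5 shift cm [0.21 6.69 0.17] turn None
```

```bash
python3 -m inch '[[[0,0.5,0,0],[0,1.1,0,0],[0,1.7,0,0],[0,2.3,0,0],[0,2.9,0,0],[0,3.4,0,0],[0,3.8,0,0],[0,4,0,0]]]'|grep -E "eef|force:";python3 -m inch '[[[0,0.5,0,0],[0,1,0,0],[0,1.5,0,0],[0,1.9,0,0],[0,2.2,0,0],[0,2.4,0,0],[0,2.4,0,0],[0,2.4,0,0]]]'|grep -E "eef|force:"; python3 -m inch '[[[0,0,0.2,0],[0,0,0.4,0],[0,0,0.4,0]]]'
```

```text
eef_pos: [452.6, -35.6, 32.7]
force: [4.7, -2.5, -11.6]
gripper_force: 59.9
eef_pos: [455.8, -11.8, 32.7]
force: [4.9, 1.0, -11.3]
gripper_force: 60.0
clock: 42.65
eef_pos: [455.9, -11.4, 28.5]
tool_rot: [3.14, 0.0, 3.004]
force: [4.2, 3.5, -11.0]
width: 24.2
gripper_force: 60.2
```

```bash
python3 -m inch '[[[0,0,0,0],[0,0,0,0]]]';python3 -m inch '[[[0,0,0.2,0],[0,0,0.4,0],[0,0,0.4,0]]]'
```

```text
clock: 42.82
eef_pos: [455.9, -11.4, 28.6]
tool_rot: [3.14, 0.0, 3.004]
force: [3.9, 3.4, -11.8]
width: 24.3
gripper_force: 60.2
clock: 43.07
eef_pos: [456.0, -10.7, 24.5]
tool_rot: [3.14, 0.0, 3.005]
force: [4.2, 5.0, -11.9]
width: 24.2
gripper_force: 60.1
```

Run:
```python
from h import *
s=sensors.read_state();print(s['force'],s['torque'],s['tau'].round(1),s['eef_pos'])
im=get_image('top');cv2.imwrite('pics/p1.png',im)
r=cv2.imread('pics/ref3.png')
# jar lids shift between ref3 and now
for n,(u,v) in {"s1":(270,169),"s2":(296,173),"s3":(322.6,175)}.items():
    t=r[int(v)-12:int(v)+13,int(u)-12:int(u)+13]
    m=cv2.matchTemplate(im[140:200,200:340],t,cv2.TM_CCOEFF_NORMED);_,q,_,l=cv2.minMaxLoc(m);c=(200+l[0]+12,140+l[1]+12)
    print(n,q,c,w('top',*c,90).round(0),(w('top',*c,90)-w('top',int(u),int(v),90)).round(0))
```

```text
[  4.21077244   5.01058078 -11.93364722] [ 1.21892267 -0.95677206 -0.05747086] [  2.3 -49.9   2.4  -5.    0.5   1.9   0.1] [456.0043389  -10.716758    24.50854697]
s1 0.595534086227417 (245, 166) [557.  54.  90.] [ 9. 75.  0.]
s2 0.531105637550354 (245, 166) [557.  54.  90.] [ 21. 152.   0.]
s3 0.5382019877433777 (315, 170) [ 546. -155.   90.] [15. 21.  0.]
```

```bash
for i in 1 2 3; do python3 -m inch '[[[0,0.1,0,0],[0,0.2,0,0],[0,0.2,0,0]]]'|grep -E "eef|force:|width"; done
```

```text
eef_pos: [456.1, -10.3, 24.7]
force: [4.2, 1.2, -9.9]
width: 24.3
gripper_force: 60.3
eef_pos: [456.2, -9.3, 24.8]
force: [3.2, -2.6, -8.2]
width: 24.3
gripper_force: 60.5
eef_pos: [456.5, -7.1, 24.8]
force: [3.5, -3.2, -7.4]
width: 23.9
gripper_force: 60.6
```

```bash
python3 -m inch '[[[0,0,0.15,0],[0,0,0.25,0],[0,0,0.25,0]]]'|grep -E "eef|force:|width"; python3 -m inch '[[[0,0.1,0,0],[0,0.1,0,0]]]'|grep -E "eef|force:|width"; python3 -m inch '[[[0,0.2,0,0],[0,0.2,0,0]]]'|grep -E "eef|force:|width"
```

```text
eef_pos: [456.5, -7.2, 22.4]
force: [3.7, -4.8, -3.9]
width: 24.0
gripper_force: 61.2
eef_pos: [456.4, -7.1, 22.4]
force: [3.3, -6.3, -4.2]
width: 24.8
gripper_force: 61.0
eef_pos: [456.4, -6.8, 22.4]
force: [3.4, -10.8, -3.3]
width: 24.3
gripper_force: 61.1
```

```bash
python3 -m inch '[[[0,-0.2,0,0],[0,-0.2,0,0],[0,-0.2,0,0],[0,-0.2,0,0],[0,-0.2,0,0],[0,-0.2,0,0]]]' 4|grep -E "eef|force:|width"; python3 -c "
from h import *
im=get_image('top');r=cv2.imread('pics/ref3.png')
t=r[157:182,258:283];m=cv2.matchTemplate(im[140:200,200:340],t,cv2.TM_CCOEFF_NORMED);_,q,_,l=cv2.minMaxLoc(m);print(q,200+l[0]-258,140+l[1]-157)
print(px('top',(561.4,58.6,90))-px('top',(550.5,-20.6,90)))"
python3 -m inch '[[[0,0,0,0],[0,0,0,0],[0,0,0,0],[0,0,0,0],[0,0,0,0],[0,0,0,0]]]' 2|grep -E "eef|force:|width"
```

```text
eef_pos: [456.4, -4.9, 22.2]
force: [-0.9, -0.5, 0.8]
width: 40.2
gripper_force: 0.0
0.5234895348548889 -27 -4
[-26.51916274  -3.70029045]
eef_pos: [456.3, -7.1, 22.6]
force: [-0.4, -4.6, 5.5]
width: 24.0
gripper_force: 58.4
```

```bash
python3 -m inch '[[[0,-0.2,-0.3,0],[0,-0.2,-0.7,0],[0,-0.2,-1.0,0],[0,-0.2,-1.15,0],[0,-0.2,-1.15,0],[0,-0.2,-1.15,0]]]'|grep -E "eef|force:|width"; python3 -m inch '[[[0,0.3,0,0],[0,0.6,0,0],[0,1,0,0],[0,1,0,0]]]'|grep -E "eef|force:|width"
```

```text
eef_pos: [456.1, -7.7, 33.5]
force: [1.4, -1.7, -11.7]
width: 24.2
gripper_force: 59.4
eef_pos: [457.7, 4.1, 33.5]
force: [0.6, 0.4, -12.5]
width: 24.2
gripper_force: 59.6
```

```bash
python3 -m inch '[[[0,0.5,0,0],[0,1.1,0,0],[0,1.7,0,0],[0,2.3,0,0],[0,2.9,0,0],[0,3.4,0,0],[0,3.8,0,0],[0,4,0,0]]]'|grep -E "eef|force:";python3 -m inch '[[[0,0.5,0,0],[0,1,0,0],[0,1.4,0,0],[0,1.7,0,0],[0,1.9,0,0],[0,1.9,0,0],[0,1.9,0,0]]]'|grep -E "eef|force:|width"; python3 -m inch '[[[0,0,0.2,0],[0,0,0.5,0],[0,0,0.5,0],[0,0,0.5,0]]]'|grep -E "eef|force:|width"; for i in 1 2 3; do python3 -m inch '[[[0,0.1,0,0],[0,0.2,0,0],[0,0.2,0,0]]]'|grep -E "eef|force:|width"; done
```

```text
eef_pos: [463.0, 43.2, 33.6]
force: [0.5, -1.1, -11.0]
gripper_force: 59.8
eef_pos: [465.6, 61.9, 33.6]
force: [-2.2, 2.6, -12.0]
width: 24.3
gripper_force: 60.0
eef_pos: [465.8, 61.8, 30.5]
force: [-6.4, 2.9, 14.1]
width: 24.3
gripper_force: 63.0
eef_pos: [465.7, 62.0, 30.5]
force: [-6.4, -1.9, 15.2]
width: 24.1
gripper_force: 62.8
eef_pos: [465.7, 62.2, 30.5]
force: [-6.6, -6.2, 14.6]
width: 24.1
gripper_force: 62.8
eef_pos: [465.7, 62.4, 30.4]
force: [-6.6, -9.0, 15.8]
width: 24.3
gripper_force: 62.9
```

```bash
python3 -m inch '[[[0,0,-0.2,0],[0,0,-0.3,0],[0,0,-0.3,0]]]'|grep -E "eef|force:"; for i in 1 2 3; do python3 -m inch '[[[0,0.1,0,0],[0,0.2,0,0],[0,0.2,0,0]]]'|grep -E "eef|force:"; done
```

```text
eef_pos: [466.2, 66.2, 31.6]
force: [-2.3, -1.6, -11.0]
gripper_force: 60.1
eef_pos: [466.6, 69.3, 31.3]
force: [-2.8, -1.4, -11.5]
gripper_force: 60.1
eef_pos: [466.8, 71.2, 31.5]
force: [-3.7, -0.7, -11.0]
gripper_force: 60.1
eef_pos: [467.2, 73.1, 31.6]
force: [-4.4, -1.0, -10.9]
gripper_force: 60.1
```

```bash
python3 -m inch '[[[0,-0.05,0.15,0],[0,-0.05,0.3,0],[0,-0.05,0.4,0],[0,-0.05,0.4,0]]]'|grep -E "eef|force:"; python3 -m inch '[[[0,0,0.2,0],[0,0,0.2,0]]]'|grep -E "eef|force:"
```

```text
eef_pos: [467.0, 72.4, 27.5]
force: [-4.6, -0.6, -10.8]
gripper_force: 60.2
eef_pos: [467.0, 72.1, 25.5]
force: [-4.5, 0.9, -10.1]
gripper_force: 60.3
```

Dropped below bar level (25.5), so the pin is in the hole. Lower fully, test the lock, then release.

```bash
python3 -m inch '[[[0,0,0.15,0],[0,0,0.3,0],[0,0,0.3,0]]]'|grep -E "eef|force:"; python3 -m inch '[[[0,0.2,0,0],[0,0.3,0,0],[0,0.3,0,0]]]'|grep -E "eef|force:";  python3 -m inch '[[[0,-0.3,0,0],[0,-0.3,0,0],[0,-0.3,0,0],[0,-0.3,0,0],[0,-0.3,0,0],[0,-0.3,0,0]]]' 4|grep -E "eef|force:|width"; python3 -c "
from h import *
im=get_image('top');r=cv2.imread('pics/ref3.png')
for u,v in((270,169),(296,173),(322,175)):
  t=r[v-12:v+13,u-12:u+13];a,b=u-52-12-8,v-7-12-8
  m=cv2.matchTemplate(im[b:b+41,a:a+41],t,cv2.TM_CCOEFF_NORMED);_,q,_,l=cv2.minMaxLoc(m);print(q,a+l[0]-u+12,b+l[1]-v+12)
f=np.array([.1357,.9908,0])
print([(px('top',np.array(P)+160*f)-px('top',P)).round(1) for P in((550.5,-20.6,90),(540,-99.6,90),(528.8,-179,90))])"
```

```text
eef_pos: [467.0, 72.1, 22.7]
force: [-5.1, -0.6, -8.6]
gripper_force: 60.6
eef_pos: [467.0, 72.4, 22.8]
force: [-5.3, -6.6, -6.3]
gripper_force: 60.6
eef_pos: [468.4, 72.8, 23.1]
force: [1.3, -0.9, 0.1]
width: 39.9
gripper_force: 0.0
0.5147941708564758 -52 -15
0.42693039774894714 -56 -15
0.6199145913124084 -51 -9
[array([-53. ,  -7.4]), array([-53.1,  -7.4]), array([-53.1,  -7.4])]
```

```bash
python3 -m inch '[[[0,0,0,0],[0,0,0,0],[0,0,0,0],[0,0,0,0],[0,0,0,0],[0,0,0,0]]]' 2|grep -E "eef|force:|width"; python3 -m inch '[[[0,0,-0.3,0],[0,0,-0.7,0],[0,0,-1.0,0],[0,0,-1.15,0],[0,0,-1.15,0],[0,0,-1.15,0]]]'|grep -E "eef|force:|width"; python3 -m inch '[[[0,0.3,0,0],[0,0.6,0,0],[0,1,0,0],[0,1,0,0]]]'|grep -E "eef|force:|width"
```

```text
eef_pos: [467.6, 71.9, 23.1]
force: [-0.3, -0.9, 5.3]
width: 24.2
gripper_force: 58.5
eef_pos: [467.5, 72.0, 34.0]
force: [2.5, -2.7, -11.7]
width: 24.3
gripper_force: 59.4
eef_pos: [469.1, 83.8, 34.1]
force: [3.4, -1.3, -12.0]
width: 24.1
gripper_force: 59.6
```

```bash
python3 -m inch '[[[0,0.5,0,0],[0,1.1,0,0],[0,1.7,0,0],[0,2.3,0,0],[0,2.9,0,0],[0,3.4,0,0],[0,3.8,0,0],[0,4,0,0]]]'|grep -E "eef|force:";python3 -m inch '[[[0,0.5,0,0],[0,1,0,0],[0,1.4,0,0],[0,1.8,0,0],[0,2.1,0,0],[0,2.3,0,0],[0,2.3,0,0],[0,2.3,0,0]]]'|grep -E "eef|force:|width"; for i in 1 2; do python3 -m inch '[[[0,0.1,0,0],[0,0.2,0,0],[0,0.2,0,0]]]'|grep -E "eef|force:"; done
```

```text
eef_pos: [474.4, 122.9, 34.2]
force: [2.9, -2.1, -11.7]
gripper_force: 59.8
eef_pos: [477.4, 145.6, 34.2]
force: [1.1, 0.9, -11.7]
width: 23.7
gripper_force: 59.9
eef_pos: [477.5, 146.2, 34.1]
force: [1.8, -2.5, -11.4]
gripper_force: 59.9
eef_pos: [477.8, 148.7, 34.1]
force: [2.4, -1.9, -12.0]
gripper_force: 59.9
```

```bash
python3 -m inch '[[[0,0.1,0,0],[0,0.25,0,0],[0,0.25,0,0],[0,0.25,0,0]]]'|grep -E "eef|force:"; python3 -m inch '[[[0,0,0.2,0],[0,0,0.45,0],[0,0,0.45,0]]]'|grep -E "eef|force:"
```

```text
eef_pos: [478.2, 151.5, 34.2]
force: [0.3, -0.4, -12.2]
gripper_force: 59.9
eef_pos: [478.3, 151.5, 29.4]
force: [0.2, 0.0, -10.0]
gripper_force: 59.9
```

```bash
python3 -m inch '[[[0,0,0.2,0],[0,0,0.45,0],[0,0,0.65,0],[0,0,0.65,0]]]'|grep -E "eef|force:"; python3 -m inch '[[[0,0.2,0,0],[0,0.3,0,0],[0,0.3,0,0]]]'|grep -E "eef|force:";  python3 -m inch '[[[0,-0.3,0,0],[0,-0.3,0,0],[0,-0.3,0,0],[0,-0.3,0,0],[0,-0.3,0,0],[0,-0.3,0,0]]]' 5|grep -E "eef|force:|width"
```

```text
eef_pos: [478.3, 151.2, 23.2]
force: [-1.1, -1.2, -8.1]
gripper_force: 60.8
eef_pos: [478.2, 151.5, 23.2]
force: [-0.6, -6.0, -5.0]
gripper_force: 60.8
eef_pos: [478.7, 151.5, 23.4]
force: [0.1, -1.5, -0.5]
width: 49.9
gripper_force: 0.0
```

Locked and released. Withdraw straight up, then back and to the left, and take the last look.

```bash
python3 -m inch '[[[0,0,-2,0],[0,0,-5,0],[0,0,-9,0],[0,0,-12,0],[0,0,-14,0],[0,0,-14,0]]]'|grep eef; python3 -m inch '[[[0,-4,0,0],[0,-8,0,0],[0,-12,0,0],[0,-16,0,0],[0,-20,0,0],[0,-24,0,0],[0,-28,0,0],[0,-32,0,0]]]'|grep eef; python3 -m inch '[[[0,-4,0,0],[0,-8,0,0],[0,-10,0,0],[0,-10,0,0],[0,-10,0,0],[0,-10,0,0]]]'|grep eef
python3 - <<'E'
from h import *
f=np.array([.1357,.9908,0])
print([px('top',np.array(P)+240*f).round(1) for P in((550.5,-20.6,90),(540,-99.6,90),(528.8,-179,90),(444.8,-87,88))],px('top',(646,-115.5,78)))
t=get_image('top')[110:230,100:360];s=get_image('scene')[140:250,180:400]
im=np.zeros((600,780,3),np.uint8);im[:300,:650]=cv2.resize(t,None,fx=2.5,fy=2.5,interpolation=2);im[300:575,:550]=cv2.resize(s,None,fx=2.5,fy=2.5,interpolation=2)
cv2.imwrite('pics/z1.png',cv2.convertScaleAbs(im,alpha=1.3,beta=10))
E
```

```text
eef_pos: [481.5, 152.3, 167.6]
eef_pos: [433.4, -167.5, 162.7]
eef_pos: [420.5, -263.6, 162.6]
[array([190.7, 157.2]), array([217. , 160.8]), array([243.6, 164.6]), array([212.2, 192.2])] [301.07809675 138.74023214]
```

View pics/z1.png

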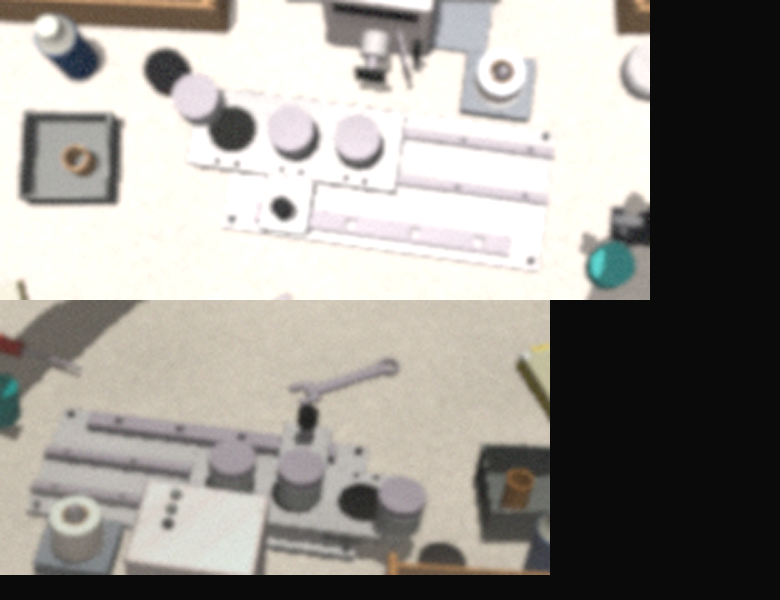

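Top crop: the core is in the bin, the roll is seated, and jars 2 and 3 are on their seats. Jar C has been knocked off seat 1 and stands at top (178.8,149.6) and scene (340.8,217.2). I'll measure it and put it back.

Run:
```python
from h import *
from scipy.optimize import least_squares
b=(178.8,149.6);a=(340.8,217.2)
r=least_squares(lambda P:np.r_[px("scene",P)-a,px("top",P)-b],[600,200,60]);print(r.x.round(1),r.fun.round(2))
for z in(50,90): 
    P=w('top',*b,z);print(z,P.round(1),px('scene',P).round(1))
f=np.array([.1357,.9908,0]);S=np.array([550.5,-20.6,40])+240*f;print('seat1',S, 'seat px', px('top',S), 'seen',(100+232/2.5,110+128/2.5))
sp=w('top',100+166/2.5,110+70/2.5,34);print('spool',sp)
t=get_image('top');h=t[135:165,160:200];g=cv2.cvtColor(h,6)
for r in range(0,30,1): print(135+r,' '.join(f'{x//10:2d}' for x in g[r]))
go(600,240,200,172)
```

```text
[607.8 256.4  85.4] [-0.59  0.05 -0.62 -0.02]
50 [617.4 260.8  50. ] [340.5 227.9]
90 [606.5 253.7  90. ] [339.4 215.8]
seat1 [583.068 217.192  40.   ] seat px [193.0063705  161.21811357] seen (192.8, 161.2)
spool [659.27582987 304.09162084  34.        ]
135  3  3  3  3  3  3  3  3  3  4  3  2  3  4  7 12 16 19 19 19 19 19 19 19 19 19 19 19 19 19 19 19 19 19 19 19 19 19 19 19
136  3  3  3  3  3  3  4  3  3  3  3  3  3  3  5  9 14 17 18 18 19 19 19 19 19 19 19 19 19 19 19 19 19 19 19 19 19 19 19 19
137  3  2  3  4  3  3  3  3  4  3  2  3  3  3  4  7 13 17 18 18 19 19 19 19 19 19 19 19 19 19 19 19 19 19 19 19 19 19 19 19
138  3  3  3  3  3  3  3  3  3  3  3  4  3  4  5  7 12 16 18 18 18 19 19 19 19 19 19 19 19 19 19 19 19 19 19 19 19 19 19 19
139  4  3  3  3  3  3  3  3  3  3  3  3  5  6  8 10 13 16 17 17 17 18 18 19 19 19 19 19 19 19 19 19 19 19 19 19 19 19 19 19
140  3  3  3  3  3  3  3  3  3  3  4  5  8 10 12 14 15 16 16 17 16 17 17 18 18 18 18 19 19 19 19 19 19 19 19 19 19 19 19 19
141  4  3  3  3  3  3  3  3  3  4  5  8 12 14 15 16 16 16 16 16 16 16 16 17 17 18 18 19 19 19 19 19 1
[... 2274 characters left out ...]
19 19 19 19 19 19 19 18 18 18 17 16 15 14 14 14 14 13  9  6  4  4  4  3  3  4  3  3  3  3  4  3  3  3  3
161 19 19 19 19 19 18 19 19 19 19 19 19 18 19 18 18 18 18 17 18 18 17 15 11  6  4  4  4  3  3  3  3  3  3  4  4  4  3  4  3
162 19 19 19 19 18 19 19 19 19 19 19 19 19 19 18 18 18 18 19 19 19 19 16 12  6  4  4  3  3  3  4  3  4  4  4  3  3  4  4  3
163 19 19 19 19 19 19 19 19 19 19 19 19 19 19 18 18 18 19 19 19 19 19 17 13  8  4  4  4  4  4  4  3  3  4  3  4  3  3  3  3
164 19 19 19 19 19 19 19 19 19 19 19 19 19 19 19 18 18 18 19 19 19 19 18 15 10  6  4  4  3  3  3  3  4  3  3  4  3  3  3  3
clock 57.8667 eef [ 421.  -263.3  163. ] yaw 172.24 w 50.1 shift cm [-10.94  52.29  -3.66] turn 0.2
```

```bash
python3 - <<'E'
from h import *
P=w('top',177.7,148,90);print(P.round(1),px('scene',P).round(1),w('scene',340.8,217.2,90).round(1))
g=cv2.cvtColor(get_image('scene'),6)
u,v=340,217
for r in range(v-14,v+26): print(r,' '.join(f'{x//5:2d}' for x in g[r,u-16:u+17]))
E
python3 -m inch '[[[-0.8,4,-1,5],[-1.6,8,-1,10],[-2.5,12,-1,15],[-3.3,16,-1,20],[-4.2,20,-1,25],[-5,24,-1,25],[-5.8,28,-1,25],[-6.6,32,-1,25]]]' 8.5|grep -E "eef|rot";python3 -c "
from h import *
go(609,256,165,147)"
```

```text
[611.5 257.2  90. ] [340.7 217.2] [611.6 257.4  90. ]
203 26 27 27 26 28 28 29 28 29 28 28 28 29 28 28 28 28 28 28 28 28 29 28 28 28 28 28 28 29 28 28 29 29
204 27 27 27 28 28 29 29 29 29 28 28 28 28 28 28 28 28 28 29 29 28 29 28 28 28 28 28 28 28 28 28 28 28
205 27 27 27 28 29 29 29 29 29 29 28 29 28 28 28 28 29 28 28 28 28 29 28 28 28 28 28 28 29 28 28 29 28
206 26 27 26 28 29 30 29 29 29 28 29 29 28 29 29 28 29 28 28 28 28 28 28 28 29 28 28 28 28 28 28 28 28
207 26 26 26 27 29 29 28 29 29 29 28 29 29 29 29 28 28 28 28 28 29 28 29 28 28 28 28 28 28 28 28 28 28
208 25 25 26 28 28 29 28 27 27 28 28 28 29 28 28 28 28 28 29 28 29 29 28 28 28 28 28 28 28 28 28 27 28
209 24 26 27 27 27 25 24 25 26 27 27 28 28 28 27 27 27 27 28 28 28 28 29 28 28 28 28 28 28 28 28 29 29
210 25 26 27 26 25 22 20 21 25 27 27 27 26 25 25 25 25 26 27 27 27 28 28 28 28 27 28 27 28 28 28 28 29
211 26 26 26 26 25 21 20 22 25 26 26 25 24 23 23 23 23 23 24 25 26 27 27 27 28 28 28 28 28 28 28 29 29
212 24 24 25 25 25 24 24 25 26 25 24 23 23 22 22 22 22 23 22 23 24 25 25 26 27 27 28 28 28 29 28 29 29
213 16 16 18 19 
[... 2526 characters left out ...]
25 26 26 25 22 19 17 15 14 14 14
238 14 14 14 14 14 14 14 13 14 14 14 14 14 13 13 13 14 14 14 14 16 20 24 25 24 20 17 13 11 10  9  8  9
239 14 15 14 14 14 15 14 14 13 14 14 14 13 14 14 14 14 14 14 15 17 22 25 23 20 15 11  8  9  8  8  8  7
240 14 14 14 14 14 14 14 14 14 14 15 15 15 16 15 15 14 14 14 15 18 23 25 21 15 11  8  7  7  8  7  8  7
241 14 14 14 15 15 14 14 14 14 14 15 16 17 17 17 15 15 14 15 17 21 24 24 19 13  8  8  8  8  8  7  7  8
242 15 16 16 16 15 15 15 14 14 14 14 16 18 19 17 16 14 15 16 19 22 24 23 17 11  8  8  8  8  9  8  8  8
eef_pos: [530.0, 46.1, 173.4]
tool_rot: [3.141, 0.0, 2.569]
clock 58.5833 eef [530.   46.1 173.4] yaw 147.2 w 84.8 shift cm [ 4.73 21.92  0.84] turn 0.2
```

```bash
python3 -m inch '[[[0.8,3.9,0,0.2],[1.6,7.8,0,0.2],[2.4,11.7,0,0.2],[3.2,15.6,0,0.2],[4,19.5,0,0.2],[4.6,22.2,0,0.2],[4.6,22.2,0,0.2],[4.6,22.2,0,0.2]]]'|grep -E "eef"; python3 -m inch '[[[0,0,2,0],[0,0,4,0],[0,0,6,0],[0,0,6,0],[0,0,6,0],[0,0,6,0]]]'|grep -E "eef"; python3 -c "
from h import *
go(611.5,257.3,22,147)"
```

```text
eef_pos: [610.9, 257.7, 172.4]
eef_pos: [612.7, 253.8, 114.4]
clock 59.75 eef [612.7 253.8 114.4] yaw 146.84 w 84.8 shift cm [0.3  0.22 9.24] turn -0.2
```

```bash
python3 -m inch '[[[0.2,0.1,2,0],[0.2,0.1,3.5,0],[0.2,0.1,3.5,0],[0.2,0.1,3.5,0]]]'|grep -E "eef|force:"; python3 -c "
from h import *
go(611.5,257.3,22,147)"
```

```text
eef_pos: [611.2, 256.0, 79.1]
force: [0.7, -0.5, 0.0]
gripper_force: 0.0
clock 60.0833 eef [611.2 256.   79.1] yaw 146.88 w 85.0 shift cm [0.05 0.12 5.71] turn -0.1
```

```bash
python3 -m inch '[[[0.05,0.1,1.5,0],[0.05,0.1,3,0],[0.05,0.1,4.5,0],[0.05,0.1,5.6,0],[0.05,0.1,5.6,0],[0.05,0.1,5.6,0]]]'|grep -E "eef|force:"; python3 -m inch '[[[0,0,0,0],[0,0,0,0],[0,0,0,0],[0,0,0,0],[0,0,0,0],[0,0,0,0],[0,0,0,0]]]' 4.8;  python3 -m inch '[[[0,0,-1,0],[0,0,-2,0],[0,0,-3,0],[0,0,-3,0]]]'; python3 -c "
from h import *
go(583.1,217.2,55,82.2)"
```

```text
eef_pos: [611.5, 257.3, 22.9]
force: [0.5, -0.3, 0.8]
gripper_force: 0.0
clock: 61.17
eef_pos: [611.9, 257.6, 23.8]
tool_rot: [3.14, 0.001, 2.564]
force: [-1.0, -1.0, 6.0]
width: 54.1
gripper_force: 62.7
clock: 61.5
eef_pos: [612.9, 258.1, 55.1]
tool_rot: [3.138, 0.003, 2.564]
force: [1.5, 0.1, -2.4]
width: 54.5
gripper_force: 63.7
clock 61.5 eef [612.9 258.1  55.1] yaw 146.88 w 54.5 shift cm [ 0.27 -5.05 -0.01] turn 64.7
```

```bash
python3 -m inch '[[[0.1,-2,0,7],[0.25,-4,0,14],[0.25,-5,0,21],[0.25,-5,0,28],[0.25,-5,0,35],[0.25,-5,0,42],[0.25,-5,0,49],[0.25,-5,0,56]]]'|grep eef; python3 -m inch '[[[0,0,0,7],[0,0,0,8.7],[0,0,0,8.7],[0,0,0,8.7],[0,0,0,8.7]]]'; python3 -c "
from h import *
go(583.1,217.2,27,82.2)"
```

```text
eef_pos: [581.7, 217.1, 52.4]
clock: 62.58
eef_pos: [581.6, 216.9, 52.3]
tool_rot: [-3.142, -0.0, 1.437]
force: [-0.4, 0.0, -3.5]
width: 54.4
gripper_force: 63.9
clock 62.5833 eef [581.6 216.9  52.3] yaw 82.31 w 54.4 shift cm [0.05 0.14 2.53] turn 0.1
```

```bash
python3 -m inch '[[[0,0.1,1,0],[0,0.1,2,0],[0,0.1,2.5,0],[0,0.1,2.5,0],[0,0.1,2.5,0]]]'|grep -E "eef|force:"; for i in 1 2 3; do python3 -m inch '[[[0,0,0.15,0],[0,0,0.15,0],[0,0,0.15,0]]]' | grep -E "eef|force:"; done
```

```text
eef_pos: [582.0, 216.3, 26.3]
force: [1.1, 0.2, -2.2]
gripper_force: 63.9
eef_pos: [582.8, 216.7, 25.9]
force: [1.2, 0.1, -2.7]
gripper_force: 63.9
eef_pos: [582.6, 216.7, 24.2]
force: [0.4, -0.2, -1.5]
gripper_force: 63.9
eef_pos: [582.8, 216.8, 23.9]
force: [-2.7, -0.5, 5.1]
gripper_force: 64.7
```

```bash
python3 -m inch '[[[0,0,-0.1,0],[0,0,-0.1,0],[0,0,-0.1,0],[0,0,-0.1,0],[0,0,-3,0],[0,0,-6,0],[0,0,-9,0],[0,0,-11,0]]]' 7|grep eef; python3 -m inch '[[[-3,-2.5,0,0],[-6,-5,0,0],[-9,-7.5,0,0],[-12,-9.5,0,0],[-15.5,-10,0,0],[-19.5,-10,0,0],[-23.5,-10,0,0],[-27.5,-10,0,0]]]'|grep eef; python3 -m inch '[[[-4,0,0,0],[-8,0,0,0],[-12,0,0,0],[-16,0,0,0],[-20,0,0,0],[-20,0,0,0]]]'|grep eef
python3 - <<'E'
from h import *
f=np.array([.1357,.9908,0])
t=get_image('top');s=get_image('scene');cv2.imwrite('pics/e_top.png',t);cv2.imwrite('pics/e_sc.png',s)
for n,P in {"s1":(550.5,-20.6,90),"s2":(540,-99.6,90),"s3":(528.8,-179,90)}.items():
    Q=np.array(P)+240*f;out=[]
    for nm,im in(("top",t),("scene",s)):
        c=px(nm,Q);u,v=c.round().astype(int);h=cv2.cvtColor(im,cv2.COLOR_BGR2LAB).astype(int)[v-16:v+17,u-16:u+17]
        ref=np.median(h[13:20,13:20].reshape(-1,3),0);m=(np.abs(h-ref).max(2)<=6).astype(np.uint8);m=cv2.morphologyEx(m,cv2.MORPH_OPEN,np.ones((3,3),np.uint8))
        k,l,st,ce=cv2.connectedComponentsWithStats(m);i=l[16,16];cc=ce[i]+[u-16,v-16];out.append((ref,st[i,2:].tolist(),cc.round(1),c.round(1),(w(nm,*cc,90)-Q).round(1)))
    print(n,*out,sep="\n  ")
r=px('top',Q*0+[444.8+240*.1357,-87+240*.9908,88]);print('knob pred',r)
E
```

```text
eef_pos: [583.8, 216.7, 135.3]
eef_pos: [445.8, -43.6, 132.9]
eef_pos: [417.1, -250.9, 133.6]
s1
  (array([169., 132., 126.]), [16, 17, 219], array([190.6, 157. ]), array([190.7, 157.2]), array([0.8, 0.3, 0. ]))
  (array([122., 131., 127.]), [18, 12, 167], array([325.7, 208.7]), array([326.3, 209.3]), array([-2.4, -1.6,  0. ]))
s2
  (array([170., 132., 127.]), [17, 17, 233], array([215.1, 160.1]), array([217. , 160.8]), array([2.1, 5.7, 0. ]))
  (array([122., 131., 127.]), [18, 12, 171], array([300.3, 205.5]), array([299. , 205.7]), array([-1.1,  3.7, -0. ]))
s3
  (array([171., 132., 127.]), [17, 16, 222], array([242. , 163.6]), array([243.6, 164.6]), array([2.9, 4.6, 0. ]))
  (array([123., 131., 127.]), [33, 18, 268], array([272.1, 198.6]), array([271.8, 201.9]), array([-13.5,   0.3,   0. ]))
knob pred [212.21696989 192.24890427]
```

All three jars are within about 6 mm of their seat centres. The carriage is locked in hole 4 and the gripper is clear, so I'm handing in.

```bash
python3 -c "
from cell import order
print(order.finish_job())"
```

```text
the job is handed in; nothing more can be done
None
```

The job is handed in: the core is in the bin, the roll is down on the flange, and three jars stand upright on seats 1–3 with the last one locked at the head; jar 1 was knocked off its seat after the second notch and put back before the end, and the judge's verdict was not shown.

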